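# Put the coffee cups, scoop and spoon away in the table drawer

## Robot

A 6-joint arm with a two-finger parallel gripper is mounted at the origin on the work surface. World frame = base frame: x ahead of the robot, y to its left, z up, the work surface at z = 0. Lengths are in m, angles in rad, forces in N, time in s.
With the tool pointing down it reaches from about 0.425 to 0.95 m from the base axis. Payload 3.5 kg.
Tool frame: the origin (TCP) lies midway between the tips of the shut fingers; the grasp point (between the pads) lies 19 mm behind it; x points along the fingers, y is the direction in which the jaws open and shut, and the axes are right-handed (so a half turn about x gives the same grasp; the last joint's range is limited). The gripper opens to 85 mm and grips with 20 to 120 N. Pads are 22 mm wide; open, the fingers measure 114 mm over their backs; the gripper's body (76 mm by 85 mm) begins 54 mm behind the grasp point. The pads swing forward as they close: fully open they stand 13 mm farther back than shut.
Start: joints at [1, 0.286, 1.577, -0, 1.279, -0.15], TCP at [0.276, 0.616, 0.231] pointing down, gripper open.
Joint ranges: [-2.77, 2.77], [-0.9, 2.22], [0.21, 2.48], [-1.53, 4.67], [0.24, 2.81], [-2.84, 2.84]. Speed limits (rad/s): [2.79, 2.79, 3.14, 3.14, 3.14, 3.14].

## Interface

Orientations are given as a unit quaternion [x, y, z, w].
In Python, from plant import sensors, optics, ctrl gives the robot as it stands.
- The arm moves only by the tool arm_command, never from a script. Its argument "increments" is a list that holds one entry, the list of rows, each a list of 4 numbers: the shift along the tool's x, y, z in cm, then the turn about the tool's x in rad. A call has 1 to 20 rows; each row shifts and turns the commanded pose from where the row before left it, along the tool's axes as they then stand; what a row does not reach is not made up. A row lasts 1/8 s, in which the tool goes at most 62.5 mm and 10.7 degrees, less where a joint would pass 70% of its speed; a pose out of reach is approached as far as the arm can. A call with a gripper value outside its range is refused whole. "grip" is the finger opening in cm, from 0 to 8.54, set as the call begins (left out, the last holds). The fingers move at their own pace and stop on an object; "grip_force" is the grip in N (left out, the last holds). Time passes only in rows, so rows that do not move let the fingers close. It gives the time, the measured TCP pose, the force and the opening at its end, in the units of the state.
- sensors.get_state(): the state, without advancing time (a new reading comes with each control period).
- optics.read_camera(name): name is "scene" or "top" or "wrist"; returns the picture (384x512x3 uint8, blue, green, red); there is no depth.
- optics.camera_model(name): a dict with "camera_matrix" (3x3 intrinsics, pixels), "world_from_camera" (4x4, takes a point from camera to world coordinates); the wrist camera has in their place "mount" (4x4, takes a point from camera to tool coordinates, whose origin is the TCP and whose axes are the tool frame's). Camera axes: x right, y up, looking along -z (the intrinsics and any distortion apply to the point x, -y, -z); pixel columns grow to the right and rows downward; lengths in m; the calibration is good to about 2 mm. A picture is of the moment at which its call begins: read the wrist's pose just before it. camera_model takes no time and is no camera call.
- ctrl.sign_off(): hands the job in, once; it reports no verdict.
Trained networks look in the newest picture that a camera, given by its name, has taken for a name from the list of things; names that differ only in an ending like _2 or _b are one class to them, and where a whole thing is asked for, a point or a joint stands for the part that bears it (a point fixed in the world has none). Each returns a list of dicts, best first, with "conf" (0 to 1); they miss things now and then, are a little off and sometimes report something else, mostly with a low value. They report only what shows in the picture. A call takes as long as a camera call.
- optics.boxes_of(camera, query): "at" ([row, column] in pixels, amid what is visible of it).
- optics.place_of(camera, query): "at" ([row, column] in pixels: a listed point, or the origin of a listed thing).
The state is a dict: "time": time; "qpos": joint angles; "dq": joint speeds; "joint_efforts": joint torques, N m; "eef_pos": TCP position; "tcp_rot": TCP orientation; "contact_force": force on the tool from outside, world axes, zero at the start; "wrist_torque": the same for the moment, N m; "opening": opening from 0.0 (shut) to 1.0 (fully open).
Only numpy, scipy, OpenCV 4.12 (cv2) and the standard library are available. Lean on these libraries where they do the work, as an engineer would, in place of code of your own. Each camera call takes 0.05 s, during which the arm holds its last target.

## Task

Pull open the drawer of the wooden box on the table and put away in it all the tapered brown cups, nested upright inside one another in a single stack, together with the coffee scoop and the wooden spoon. Then push the drawer fully shut, and leave the other things on the table where they are.

Things in the scene. Friction and masses are not known exactly. Their poses are not given: they have to be found in the camera images.
- cup1: Brown earthenware tapered cup without handle, open at the top: rim 66 mm across, foot 43 mm, 52 mm high, wall 3 mm, inner floor 20 mm above the underside, so that a cup nested in another stands 20 mm higher than it. 2 to 4 such cups stand on the table; None if this one is absent. Origin: centre of the underside; z up.
- cup2: Brown earthenware tapered cup without handle, open at the top: rim 66 mm across, foot 43 mm, 52 mm high, wall 3 mm, inner floor 20 mm above the underside, so that a cup nested in another stands 20 mm higher than it. 2 to 4 such cups stand on the table; None if this one is absent. Origin: centre of the underside; z up.
- cup3: Brown earthenware tapered cup without handle, open at the top: rim 66 mm across, foot 43 mm, 52 mm high, wall 3 mm, inner floor 20 mm above the underside, so that a cup nested in another stands 20 mm higher than it. 2 to 4 such cups stand on the table; None if this one is absent. Origin: centre of the underside; z up.
- cup4: Brown earthenware tapered cup without handle, open at the top: rim 66 mm across, foot 43 mm, 52 mm high, wall 3 mm, inner floor 20 mm above the underside, so that a cup nested in another stands 20 mm higher than it. 2 to 4 such cups stand on the table; None if this one is absent. Origin: centre of the underside; z up.
- scoop: Stainless steel coffee scoop, 129 mm long: round bowl 48 mm across and 28 mm high, flat handle 12 mm wide and 8 mm thick that runs to -x and slopes down from the bowl to its end at x = -105 mm. Lies in the upper tray. Origin: centre of the bowl's underside; z up.
- scoop_grip (a point): Middle of the scoop's handle near its balance point, 40 mm from the origin to -x, 17 mm above the underside; x runs along the handle towards the bowl.
- spoon: Wooden jam spoon, 129 mm long: flat round blade 48 mm across, 12 mm thick; square handle 12 x 12 mm that runs to -x and ends at x = -105 mm. Lies in the upper tray. Origin: centre of the blade's underside; z up.
- spoon_grip (a point): On the spoon's handle, 40 mm from the origin to -x, 8 mm above the underside; x runs along the handle towards the blade.
- trays: Two stacked wooden serving trays (fixed), 210 mm along x, 200 mm along y; the upper tray's floor is 20 mm above the table and its rim 8 mm higher, 6 mm thick. Origin: centre of the underside.
- cabinet: Wooden drawer box (fixed) with one drawer, 240 mm deep (x), 280 mm wide (y), 155 mm high. Its front looks to its -x. Origin: centre of the underside.
- drawer (a joint): How far the drawer is pulled out of the box towards the box's -x, m: 0 fully closed, 0.17 fully open.
- drawer_handle (a point): Middle of the drawer's steel bar handle, which runs 100 mm along y, 35 mm in front of the drawer front, 132 mm above the table. Moves with the drawer; x points into the box.
- drawer_in (a point): Centre of the drawer's inner floor, 18 mm above the table, moves with the drawer. The inside measures 200 mm along x (-100 to +100) and 240 mm along y. Side walls are 70 mm high over the floor, the front panel 122 mm; under the box's top there are 125 mm over the floor. With the drawer fully open the part of the inside from x = -100 to +58 mm lies clear in front of the box's top.
- sugar_bowl: Blue ceramic sugar bowl with knob, 82 mm across, 78 mm high. Bystander: leave it alone. Origin: centre of the underside.
- jam_jar: Glass jam jar with clip-lock lid, 84 mm across, 100 mm high. Bystander: leave it alone. Origin: centre of the underside.
- plate1: Lower of two green melamine plates, 180 mm across, 13 mm high, on top of the drawer box. Bystander: leave it alone. Origin: centre of the underside.
- plate2: Upper of two green melamine plates, 180 mm across, 13 mm high, on top of the drawer box. Bystander: leave it alone. Origin: centre of the underside.
- milk_jug: Steel milk jug, 84 mm across, 120 mm high. Bystander: leave it alone. Origin: centre of the underside.
- pepper_mill: Dark wooden pepper mill, 50 mm across, 125 mm high. Bystander: leave it alone. Origin: centre of the underside.

How it is judged:
By the outcome, as a careful person would: the job done as asked, in the order asked, and still so for the second after the job is handed in, with the robot touching nothing.
Of cup1, cup2, cup3, cup4 only 2 to 4 are there at a start; the rules pass over those that are not, and their reading is None.
At some moment in a run one of cup1, cup2, cup3, cup4, scoop, spoon may be knocked a few centimetres aside while the robot is not near it.
It also fails if it takes over 210 s, if anything falls off the work surface, if the arm or the gripper's body presses on something with over 40 N, if the wrist force passes 120 N, or if a joint passes its speed limit or range.

## Working session

There is one attempt and no reset: what is moved stays moved. The work goes in short steps, Python scripts to look and compute and a tool call to move; the robot and the scene stay as the last step left them, time stands still between calls to the robot, and variables do not carry over. Pictures are saved under pics/ and viewed, and the job is handed in when it is done.

Besides the shell and the picture viewer there is one more tool, called after "Call:" as name(argument=value, ...) on one line, values as JSON. arm_command: Moves the arm, as the interface text tells. Its arguments: {"type":"object","properties":{"increments":{"type":"array","items":{"type":"array","items":{"type":"array","items":{"type":"number"}}}},"grip":{"type":"number"},"grip_force":{"type":"number"}},"required":["increments"]}

```bash
ls; mkdir -p pics; cat > h.py <<'E'
import numpy as np, cv2
from plant import sensors, optics, ctrl
from scipy.spatial.transform import Rotation as R
def pose():
    s=sensors.get_state(); T=np.eye(4); T[:3,:3]=R.from_quat(s['tcp_rot']).as_matrix(); T[:3,3]=s['eef_pos']; return T
def cam(name,T=None):
    m=optics.camera_model(name); K=np.array(m['camera_matrix'])
    W=np.array(m['world_from_camera']) if 'world_from_camera' in m else (pose() if T is None else T)@np.array(m['mount'])
    return K,W
def snap(name,f=None):
    T=pose(); im=optics.read_camera(name); 
    if f: cv2.imwrite('pics/'+f,im)
    return im,T
def ray(K,W,rc):
    r,c=rc; d=np.linalg.inv(K)@np.array([c,r,1.]); d=np.array([d[0],-d[1],-d[2]])
    return W[:3,3],W[:3,:3]@d
def atz(K,W,rc,z):
    o,d=ray(K,W,rc); return o+d*(z-o[2])/d[2]
def tri(rays):
    A=np.zeros((3,3));b=np.zeros(3)
    for o,d in rays:
        d=d/np.linalg.norm(d);P=np.eye(3)-np.outer(d,d);A+=P;b+=P@o
    p=np.linalg.solve(A,b)
    return p,[np.linalg.norm(np.cross(p-o,d/np.linalg.norm(d))) for o,d in rays]
def proj(K,W,p):
    q=np.linalg.inv(W)@np.append(p,1); u=K@np.array([q[0],-q[1],-q[2]]); return u[1]/u[2],u[0]/u[2]
np.set_printoptions(precision=4,suppress=True)
E
python3 - <<'E'
from h import *
for n in ['scene','top','wrist']:
    snap(n,n+'0.png'); m=optics.camera_model(n); print(n,m.keys(),[np.array(v) for v in m.values() if not isinstance(v,str)])
s=sensors.get_state(); print(s)
E
```

```text
pics
scene dict_keys(['camera_matrix', 'world_from_camera']) [array([[375.2352,   0.    , 260.2328],
       [  0.    , 375.2352, 195.2573],
       [  0.    ,   0.    ,   1.    ]]), array([[-0.1677, -0.5365,  0.827 ,  1.4191],
       [ 0.9856, -0.1104,  0.1283,  0.1156],
       [ 0.0225,  0.8366,  0.5473,  0.67  ],
       [ 0.    ,  0.    ,  0.    ,  1.    ]])]
top dict_keys(['camera_matrix', 'world_from_camera']) [array([[377.2793,   0.    , 254.7397],
       [  0.    , 377.2793, 194.351 ],
       [  0.    ,   0.    ,   1.    ]]), array([[ 0.0082,  0.9881, -0.1534,  0.4159],
       [-1.    ,  0.0085,  0.0008, -0.0177],
       [ 0.0021,  0.1534,  0.9882,  1.1431],
       [ 0.    ,  0.    ,  0.    ,  1.    ]])]
wrist dict_keys(['camera_matrix', 'mount']) [array([[322.7889,   0.    , 254.1633],
       [  0.    , 322.7889, 199.3416],
       [  0.    ,   0.    ,   1.    ]]), array([[-0.0005,  0.3258, -0.9454, -0.1416],
       [ 1.    ,  0.0009, -0.0002, -0.0001],
       [ 0.0008, -0.9454, -0.3258, -0.0837],
       [ 0.    ,  0.    ,  0.    ,  1.    ]])]
{'time': 0.15, 'qpos': array([ 1.    ,  0.287 ,  1.5779,  0.    ,  1.2786, -0.15  ]), 'dq': array([ 0.    , -0.0026, -0.0047, -0.0017, -0.001 ,  0.    ]), 'joint_efforts': array([  0.0005, -40.6601, -29.3142,  -0.0002,   0.004 ,  -0.    ]), 'eef_pos': array([0.2754, 0.6157, 0.2302]), 'tcp_rot': array([ 0.1471,  0.6917, -0.1483,  0.6913]), 'contact_force': array([-0.392 , -0.1765,  0.1962]), 'wrist_torque': array([ 0.0423,  0.018 , -0.0293]), 'opening': 0.9991439867497974}
```

View pics/scene0.png

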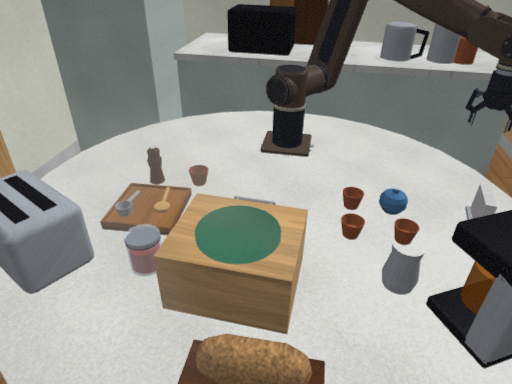

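View pics/top0.png

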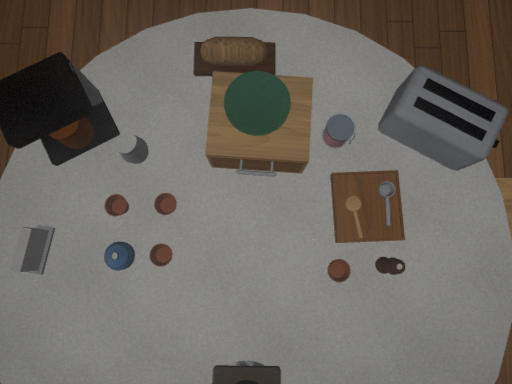

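View pics/wrist0.png

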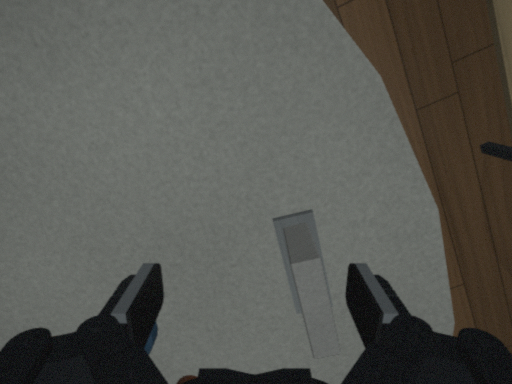

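```bash
python3 - <<'E'
from h import *
res={}
for n in ['scene','top']:
    optics.read_camera(n)
    K,W=cam(n)
    for q in ['cup1','scoop','scoop_grip','spoon','spoon_grip','trays','cabinet','drawer_handle','drawer_in','sugar_bowl','jam_jar','milk_jug','pepper_mill','plate1']:
        r=optics.place_of(n,q); 
        for d in r:
            if d['conf']>.25: print(n,q,round(d['conf'],2),np.round(d['at'],1),'z0',atz(K,W,d['at'],0.0)[:2],'z.02',atz(K,W,d['at'],.02)[:2])
        res[n,q]=r
    for d in optics.boxes_of(n,'cup1'): print('box',n,d)
for q in ['scoop','scoop_grip','spoon','spoon_grip','trays','cabinet','drawer_handle','sugar_bowl','jam_jar','milk_jug','pepper_mill']:
    if res['scene',q] and res['top',q]:
        print(q,tri([ray(*cam(n),res[n,q][0]['at']) for n in ['scene','top']]))
print(sensors.get_state()['time'])
E
```

```text
scene cup1 0.95 [206.  351.7] z0 [0.4094 0.2519] z.02 [0.4396 0.2479]
scene cup1 0.87 [237.4 351.3] z0 [0.5681 0.2456] z.02 [0.5935 0.2417]
scene cup1 0.66 [182.6 198.8] z0 [ 0.371  -0.2604] z.02 [ 0.4023 -0.2492]
scene cup1 0.6 [241.7 405.6] z0 [0.5576 0.3944] z.02 [0.5833 0.3861]
scene scoop 0.81 [208.6 125.4] z0 [ 0.5629 -0.4323] z.02 [ 0.5884 -0.416 ]
scene scoop_grip 0.61 [197.5 126.7] z0 [ 0.5053 -0.4564] z.02 [ 0.5325 -0.4393]
scene spoon 0.67 [207.6 161.2] z0 [ 0.5363 -0.3283] z.02 [ 0.5627 -0.315 ]
scene spoon 0.64 [200.3 126.7] z0 [ 0.5201 -0.4491] z.02 [ 0.5469 -0.4323]
scene spoon 0.49 [282.2 396. ] z0 [0.7213 0.3477] z.02 [0.7421 0.3408]
scene spoon_grip 0.75 [192.8 167.6] z0 [ 0.4531 -0.3401] z.02 [ 0.4819 -0.3265]
scene trays 0.96 [210.4 148.4] z0 [ 0.5579 -0.3604] z.02 [ 0.5836 -0.3462]
scene cabinet 0.83 [279.8 239.9] z0 [ 0.7854 -0.027 ] z.02 [ 0.8043 -0.0227]
scene cabinet 0.56 [199.9 251.3] z0 [ 0.4391 -0.0649] z.02 [ 0.4683 -0.0595]
scene drawer_handle 0.64 [196.5 254.5] z0 [ 0.4176 -0.0584] z.02 [ 0.4475 -0.0532]
scene drawer_in 0.71 [205.  352.9] z0 [0.403  0.2
[... 2641 characters left out ...]
inet (array([ 0.5495, -0.226 , -0.2007]), [np.float64(0.15339763994672662), np.float64(0.15339763994672653)])
drawer_handle (array([ 0.6298, -0.0251,  0.1418]), [np.float64(0.0034569799991465045), np.float64(0.0034569799991465023)])
sugar_bowl (array([0.4078, 0.3653, 0.0048]), [np.float64(0.0027831682347207285), np.float64(0.002783168234720605)])
jam_jar (array([ 0.7683, -0.2607,  0.    ]), [np.float64(0.005638844229452204), np.float64(0.005638844229452304)])
milk_jug (array([0.7244, 0.352 , 0.0006]), [np.float64(0.005656270965662916), np.float64(0.005656270965662692)])
pepper_mill (array([ 0.3807, -0.4027,  0.0005]), [np.float64(0.005636498880765005), np.float64(0.005636498880764871)])
1.75
```

The pictures show four cups, and the two views agree on their positions: (0.406, 0.250), (0.567, 0.243), (0.556, 0.392) and (0.372, -0.263). The trays are at the right with the scoop and spoon. The drawer handle is near (0.63, -0.025). Next I work out the move to a spot where the wrist camera can see the handle.

```bash
cat >> h.py <<'E'
def yaw(T): # angle of tool y axis in world xy
    return np.arctan2(T[1,1],T[0,1])
def plan(x,y,z,yw=None,T=None):
    """translate first (current tool axes, cm), then turn about tool x"""
    T=pose() if T is None else T
    d=T[:3,:3].T@(np.array([x,y,z])-T[:3,3])*100
    n=int(np.ceil(np.linalg.norm(d)/4.5))
    print('from',T[:3,3],'yaw',round(yaw(T),4),'total cm',d.round(2),'n>=',n)
    if n: print('per row',(d/n).round(3))
    if yw is not None:
        # tool x down: turning +a about tool x turns world yaw by -a
        a=-(yw-yaw(T)); a=(a+np.pi/2)%np.pi-np.pi/2   # half turn equals
        s=sensors.get_state(); print('turn',round(a,4),'rows',int(np.ceil(abs(a)/.16)),'q6',s['qpos'][5])
E
python3 - <<'E'
from h import *
T=pose(); print(T)
K,W=cam('top')
for rc in [(173,237),(175,275),(168,208),(172,308)]:
    print(rc,atz(K,W,rc,.132 if rc[1] in(237,275) else .155))
plan(0.55,-0.025,0.30,np.pi/2)
E
```

```text
[[-0.      0.4085  0.9128  0.2757]
 [-0.      0.9128 -0.4085  0.6161]
 [-1.     -0.     -0.      0.2313]
 [ 0.      0.      0.      1.    ]]
(173, 237) [0.6316 0.0305 0.132 ]
(175, 275) [ 0.6269 -0.0735  0.132 ]
(168, 208) [0.6397 0.1073 0.155 ]
(172, 308) [ 0.6311 -0.1605  0.155 ]
from [0.2757 0.6161 0.2313] yaw 1.15 total cm [ -6.87 -47.31  51.23] n>= 16
per row [-0.429 -2.957  3.202]
turn -0.4208 rows 3 q6 -0.15000052561555346
```

```bash
python3 - <<'E'
import cv2
im=cv2.imread('pics/top0.png')[60:190,190:330]; cv2.imwrite('pics/topcrop.png',cv2.resize(im,None,fx=5,fy=4.5,interpolation=cv2.INTER_CUBIC))
E
```

```text
(no output)
```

View pics/topcrop.png

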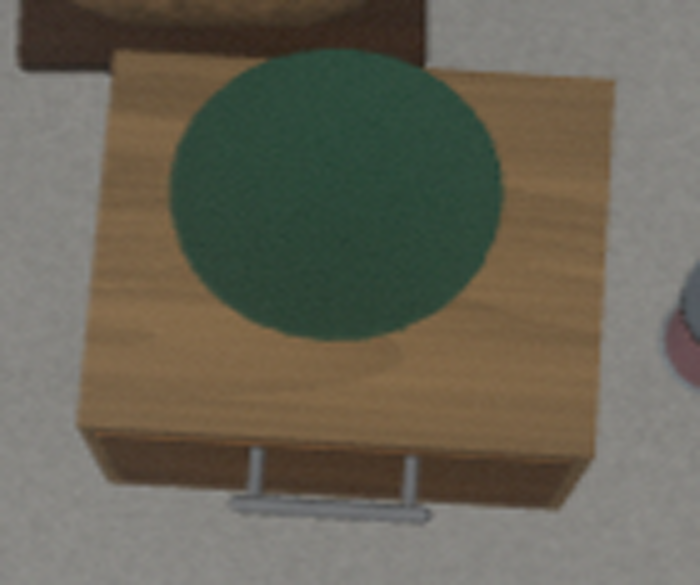

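```bash
python3 - <<'E'
from h import *
K,W=cam('top')
P=[atz(K,W,rc,.155) for rc in [(155.1,205.6),(161.8,308.8),(71.1,213),(77.8,312.6)]]
for p in P: print(p)
d=P[0]-P[1]; print(np.linalg.norm(d), np.arctan2(-d[0],d[1])); d=P[2]-P[3];print(np.linalg.norm(d), np.arctan2(-d[0],d[1]))
d=P[2]-P[0];print(np.linalg.norm(d), np.arctan2(d[1],d[0])); d=P[3]-P[1];print(np.linalg.norm(d), np.arctan2(d[1],d[0])) 
print('center',np.mean(P,0))
H=[atz(K,W,(60+503/4.5,190+235/5),.132),atz(K,W,(60+516/4.5,190+426/5),.132)];print(H)
E
```

```text
[0.6752 0.1147 0.155 ]
[ 0.6591 -0.163   0.155 ]
[0.9165 0.1009 0.155 ]
[ 0.8991 -0.1769  0.155 ]
0.27821332910304825 -0.0578354062143296
0.27832649730605674 -0.06224708019970581
0.24169747251337223 -0.05731613822564208
0.24046955861394326 -0.05777283670105391
center [ 0.7875 -0.0311  0.155 ]
[array([0.635 , 0.0306, 0.132 ]), array([ 0.6278, -0.074 ,  0.132 ])]
```

Call:
arm_command(increments=[[[-0.43, -2.95, 3.2, 0], [-0.43, -2.95, 3.2, 0], [-0.43, -2.95, 3.2, 0], [-0.43, -2.95, 3.2, 0], [-0.43, -2.95, 3.2, 0], [-0.43, -2.95, 3.2, 0], [-0.43, -2.95, 3.2, 0], [-0.43, -2.95, 3.2, 0], [-0.43, -2.95, 3.2, 0], [-0.43, -2.95, 3.2, 0], [-0.43, -2.95, 3.2, 0], [-0.43, -2.95, 3.2, 0], [-0.43, -2.95, 3.2, 0], [-0.43, -2.95, 3.2, 0], [-0.43, -2.95, 3.2, 0], [-0.43, -2.95, 3.2, 0]]])

```text
time: 3.75
eef_pos: [0.5506, -0.0252, 0.3005]
tcp_rot: [0.148, 0.691, -0.148, 0.692]
contact_force: [-0.1, 0.1, -0.1]
opening: 0.999
```

Call:
arm_command(increments=[[[0, 0, 0, 0.151], [0, 0, 0, 0.151], [0, 0, 0, 0.151], [0, 0, 0, 0.151], [0, 0, 0, 0.151], [0, 0, 0, 0.151], [0, 0, 0, 0.151], [0, 0, 0, 0.151], [0, 0, 0, 0]]], grip=3.0)

```text
time: 4.88
eef_pos: [0.5502, -0.0238, 0.3002]
tcp_rot: [0.514, 0.486, -0.514, 0.486]
contact_force: [0.4, 0.8, 1.0]
opening: 0.35
```

```bash
python3 - <<'E'
from h import *
im,T=snap('wrist','w1.png'); K,W=cam('wrist',T)
print(T, sensors.get_state()['qpos'])
print(optics.place_of('wrist','drawer_handle'))
print(proj(K,W,[0.632,-0.022,.132]), proj(K,W,[0.635,0.0306,.132]),proj(K,W,[0.6278,-0.074,.132]))
E
```

```text
[[ 0.0002  0.9984 -0.0562  0.5502]
 [-0.     -0.0562 -0.9984 -0.0238]
 [-1.      0.0002 -0.      0.3002]
 [ 0.      0.      0.      1.    ]] [-0.2276 -0.0355  1.8056 -0.      1.3714 -0.1722]
[{'at': [169.0, 337.7], 'conf': 0.67}]
(np.float64(171.22517020993828), np.float64(336.6308222477287)) (np.float64(116.20410547237056), np.float64(341.31544334700556)) (np.float64(220.15531773355647), np.float64(331.27822251146546))
```

View pics/w1.png

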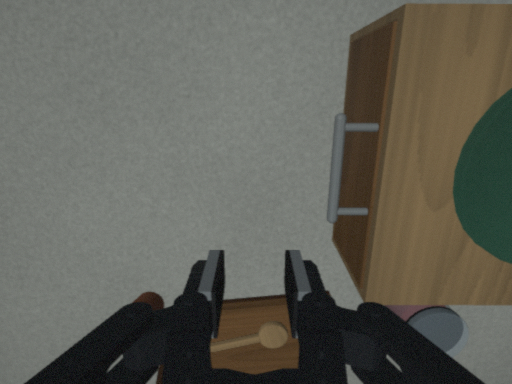

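Call:
arm_command(increments=[[[0, 2.72, -0.21, 0], [0, 2.72, -0.21, 0], [0, 2.72, -0.21, 0], [0, 0, 0, 0], [3, 0, 0, 0], [3, 0, 0, 0], [3, 0, 0, 0], [0, 0, 0, 0]]])

```text
time: 5.98
eef_pos: [0.6295, -0.0219, 0.207]
tcp_rot: [-0.513, -0.487, 0.516, -0.484]
contact_force: [-0.5, 1.3, -0.0]
opening: 0.355
```

```bash
python3 - <<'E'
from h import *
im,T=snap('wrist','w2.png'); K,W=cam('wrist',T)
print(T[:3,3]); print(optics.place_of('wrist','drawer_handle'))
print(proj(K,W,[0.632,-0.022,.132]))
E
```

```text
[ 0.6295 -0.0219  0.207 ]
[{'at': [210.8, 260.2], 'conf': 0.61}]
(np.float64(211.56789647952755), np.float64(258.1472771104935))
```

View pics/w2.png

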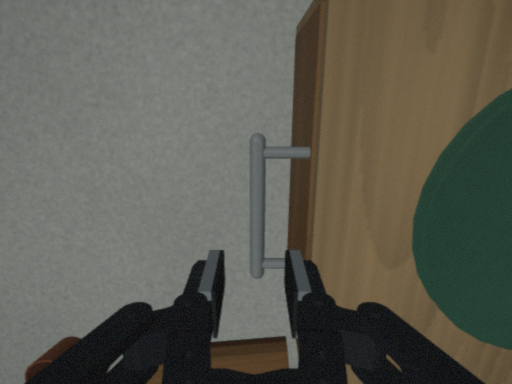

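The bar sits between the fingers at column 258, and its projected position matches. I go down and close.

Call:
arm_command(increments=[[[2.3, 0, 0, 0], [2.3, 0, 0, 0], [2.3, 0, 0, 0], [2.3, 0, 0, 0], [0, 0, 0, 0]]])

```text
time: 6.7
eef_pos: [0.6317, -0.0223, 0.1181]
tcp_rot: [-0.514, -0.486, 0.515, -0.485]
contact_force: [-0.5, -0.6, 0.9]
opening: 0.35
```

Call:
arm_command(increments=[[[0, 0, 0, 0], [0, 0, 0, 0], [0, 0, 0, 0], [0, 0, 0, 0], [0, 0, 0, 0], [0, 0, 0, 0]]], grip=0, grip_force=40)

```text
time: 7.45
eef_pos: [0.633, -0.0225, 0.1205]
tcp_rot: [0.515, 0.485, -0.514, 0.486]
contact_force: [-3.0, 0.2, 5.9]
opening: 0.104
```

Call:
arm_command(increments=[[[0, -0.5, 0, 0], [0, -1, 0, 0], [0, -1, 0, 0], [0, -1, 0, 0], [0, -1, 0, 0], [0, -1, 0, 0], [0, -1, 0, 0], [0, -1, 0, 0], [0, -1, 0, 0], [0, -1, 0, 0], [0, -1, 0, 0], [0, -1, 0, 0], [0, -1, 0, 0], [0, -1, 0, 0], [0, -1, 0, 0], [0, -1, 0, 0], [0, -1, 0, 0], [0, -0.5, 0, 0], [0, 0, 0, 0], [0, 0, 0, 0]]])

```text
time: 9.95
eef_pos: [0.4635, -0.0124, 0.1204]
tcp_rot: [0.515, 0.484, -0.513, 0.486]
contact_force: [-0.4, 1.2, 10.5]
opening: 0.105
```

Call:
arm_command(increments=[[[0, 0, 0, 0], [0, 0, 0, 0], [0, 0, 0, 0], [0, 0, 0, 0], [-3, 0, 0, 0], [-3, 0, 0, 0], [-3, 0, 0, 0], [-3, 0, 0, 0], [-3, 0, 0, 0], [-3, 0, 0, 0], [0, 0, 0, 0]]], grip=3.0)

```text
time: 11.32
eef_pos: [0.4636, -0.0127, 0.3008]
tcp_rot: [0.515, 0.484, -0.513, 0.487]
contact_force: [1.1, -0.3, -0.3]
opening: 0.352
```

```bash
python3 - <<'E'
from h import *
for n in ['wrist','top','scene']:
    im,T=snap(n,n+'2.png'); K,W=cam(n,T)
    print(n,optics.place_of(n,'drawer_handle'),optics.place_of(n,'drawer_in'))
    for q in ['spoon','spoon_grip','scoop','scoop_grip','cup1']: print(q,[(np.round(d['at'],1),round(d['conf'],2),atz(K,W,d['at'],.0 if q=='cup1' else .03)) for d in optics.place_of(n,q) if d['conf']>.4])
print(sensors.get_state())
E
```

```text
wrist [{'at': [177.6, 250.8], 'conf': 0.64}, {'at': [293.1, 452.4], 'conf': 0.37}] [{'at': [156.6, 365.8], 'conf': 0.8}]
spoon []
spoon_grip [(array([361.5, 307.1]), 0.5, array([ 0.5319, -0.3566,  0.03  ]))]
scoop [(array([378.9, 346.7]), 0.62, array([ 0.598 , -0.3983,  0.03  ]))]
scoop_grip [(array([364.4, 305.6]), 0.61, array([ 0.5294, -0.3625,  0.03  ]))]
cup1 []
top [] [{'at': [184.8, 254.3], 'conf': 0.61}]
spoon [(array([203.8, 363.3]), 0.88, array([ 0.563 , -0.3419,  0.03  ]))]
spoon_grip [(array([211.2, 367.4]), 0.9, array([ 0.541 , -0.3533,  0.03  ]))]
scoop [(array([190.2, 385.8]), 0.52, array([ 0.6047, -0.4107,  0.03  ])), (array([195.6, 387.1]), 0.43, array([ 0.5883, -0.4139,  0.03  ]))]
scoop_grip [(array([196.9, 387.7]), 0.82, array([ 0.5844, -0.4155,  0.03  ]))]
cup1 [(array([269.9, 334. ]), 0.87, array([ 0.368 , -0.2563,  0.    ])), (array([203.6, 166.5]), 0.8, array([0.5625, 0.2505, 0.    ])), (array([206.2, 120.9]), 0.67, array([0.5533, 0.3891, 0.    ])), (array([254.7, 165. ]), 0.59, array([0.4085, 0.2482, 0.    ]))]
scene [{'at': [168.0, 267.2], 'conf': 0.91}] [{'a
[... 486 characters left out ...]
.5736, 0.2423, 0.    ])), (array([208., 351.]), 0.76, array([0.4211, 0.2494, 0.    ])), (array([183.7, 201.5]), 0.63, array([ 0.3761, -0.2493,  0.    ])), (array([238.8, 404. ]), 0.61, array([0.5454, 0.3919, 0.    ]))]
{'time': 12.525, 'qpos': array([-0.2468, -0.2469,  1.9971,  0.    ,  1.3914, -0.1888]), 'dq': array([ 0.0003,  0.0002, -0.0011,  0.0006,  0.0004,  0.0003]), 'joint_efforts': array([  0.0007, -20.4592, -30.2329,  -0.0001,   0.0003,  -0.    ]), 'eef_pos': array([ 0.4623, -0.0124,  0.2981]), 'tcp_rot': array([ 0.5143,  0.4853, -0.5143,  0.4853]), 'contact_force': array([-0.0449, -0.2357,  0.568 ]), 'wrist_torque': array([-0.022 ,  0.0412, -0.0178]), 'opening': 0.3533703457397542}
```

View pics/top2.png

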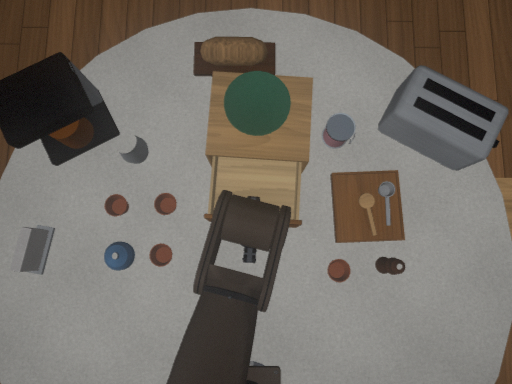

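View pics/wrist2.png

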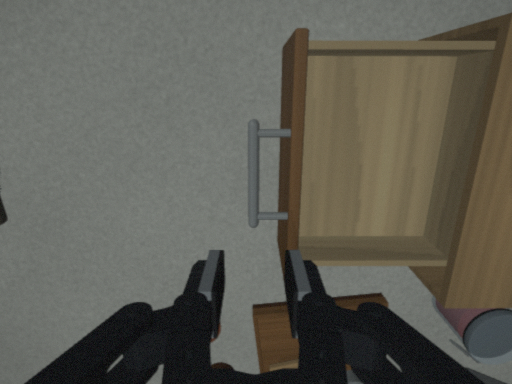

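The spoon was knocked about 3.5 cm towards the scoop, and the drawer is open. I move over the tray with the jaws along y.

```bash
python3 - <<'E'
from h import *
T=pose();K,W=cam('wrist',T)
print('drawer_in',atz(K,W,(156.6,365.8),.018),atz(*cam('top'),(184.8,254.3),.018))
# inner floor corners by eye in wrist2
for rc in [(55,307),(240,299),(52,457),(238,444)]: print(rc,atz(K,W,rc,.018))
plan(0.48,-0.37,0.24,np.pi/2)
E
```

```text
drawer_in [ 0.6099 -0.0226  0.018 ] [ 0.6199 -0.017   0.018 ]
(55, 307) [0.533  0.1052 0.018 ]
(240, 299) [ 0.5201 -0.1394  0.018 ]
(52, 457) [0.7119 0.098  0.018 ]
(238, 444) [ 0.7288 -0.1485  0.018 ]
from [ 0.4623 -0.0124  0.2981] yaw -0.058 total cm [ 5.81  3.83 35.6 ] n>= 9
per row [0.646 0.426 3.955]
turn 1.5128 rows 10 q6 -0.18882861391290462
```

Call:
arm_command(increments=[[[0.64, 0.42, 3.95, 0], [0.64, 0.42, 3.95, 0], [0.64, 0.42, 3.95, 0], [0.64, 0.42, 3.95, 0], [0.64, 0.42, 3.95, 0], [0.64, 0.42, 3.95, 0], [0.64, 0.42, 3.95, 0], [0.64, 0.42, 3.95, 0], [0.64, 0.42, 3.95, 0], [0, 0, 0, -0.148], [0, 0, 0, -0.148], [0, 0, 0, -0.148], [0, 0, 0, -0.148], [0, 0, 0, -0.148], [0, 0, 0, -0.148], [0, 0, 0, -0.148], [0, 0, 0, -0.148], [0, 0, 0, -0.148], [0, 0, 0, -0.148], [0, 0, 0, -0.148]]])

```text
time: 15.02
eef_pos: [0.4795, -0.3696, 0.2404]
tcp_rot: [-0.001, 0.707, 0.001, 0.707]
contact_force: [0.5, 0.7, -0.1]
opening: 0.352
```

```bash
python3 - <<'E'
from h import *
n='wrist'
im,T=snap(n,'w3.png'); K,W=cam(n,T)
for q in ['spoon','spoon_grip','scoop','scoop_grip']: print(q,[(np.round(d['at'],1),round(d['conf'],2),atz(K,W,d['at'],.03)) for d in optics.place_of(n,q) if d['conf']>.3])
print(T[:3,3],yaw(T),sensors.get_state()['qpos'])
E
```

```text
spoon [(array([238. , 267.2]), 0.71, array([ 0.5662, -0.3537,  0.03  ])), (array([362.2, 474.7]), 0.58, array([ 0.7567, -0.0608,  0.03  ]))]
spoon_grip [(array([209.9, 260.4]), 0.91, array([ 0.53  , -0.3623,  0.03  ]))]
scoop [(array([259.9, 223.1]), 0.91, array([ 0.5961, -0.4076,  0.03  ]))]
scoop_grip [(array([238.8, 218.6]), 0.85, array([ 0.5674, -0.4122,  0.03  ])), (array([260.1, 220.5]), 0.73, array([ 0.5964, -0.4108,  0.03  ]))]
[ 0.4795 -0.3696  0.2404] 1.5748605958974387 [-0.8241  0.1278  1.745   0.      1.269  -2.392 ]
```

View pics/w3.png

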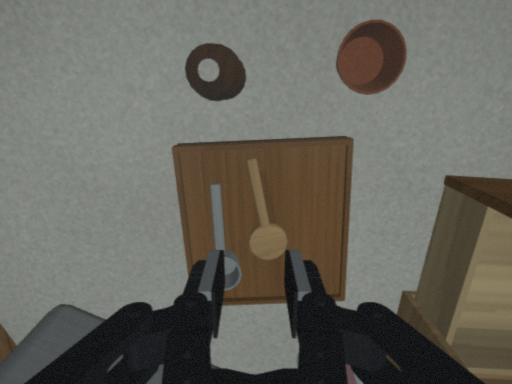

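```bash
python3 - <<'E'
from h import *
T=pose();K,W=cam('wrist',T)
f=lambda rc,z:atz(K,W,rc,z)
a,b=f((160,253),.032),f((241,268),.03); print('spoon',a,b,np.linalg.norm(b-a),np.arctan2(*(b-a)[1::-1]), 'grip',b+(a-b)*40/105)
a,b=f((186,216),.024),f((272,230),.04); print('scoop',a,b,np.linalg.norm(b-a),np.arctan2(*(b-a)[1::-1]),'grip',b+(a-b)*40/105)
plan(0.527,-0.3615,0.12,np.pi/2+0.18)
E
```

```text
spoon [ 0.4705 -0.3709  0.032 ] [ 0.5703 -0.3533  0.03  ] 0.10133515676599866 0.17476722417855092 grip [ 0.5323 -0.36    0.0308]
scoop [ 0.5026 -0.4139  0.024 ] [ 0.6068 -0.3995  0.04  ] 0.1064532765588413 0.13717910499829283 grip [ 0.5671 -0.405   0.0339]
from [ 0.4795 -0.3695  0.2404] yaw 1.5679 total cm [12.04  0.81  4.75] n>= 3
per row [4.015 0.271 1.584]
turn -0.1829 rows 2 q6 -2.3919584823763946
```

Call:
arm_command(increments=[[[3, 0.21, 1.27, 0], [3, 0.21, 1.27, 0], [3, 0.21, 1.27, 0], [3, 0.21, 1.27, 0], [0, 0, 0, -0.088], [0, 0, 0, -0.088], [0, 0, 0, 0]]])

```text
time: 16.15
eef_pos: [0.5303, -0.3612, 0.1204]
tcp_rot: [-0.061, 0.705, 0.061, 0.704]
contact_force: [0.0, 0.1, 0.9]
opening: 0.35
```

```bash
python3 - <<'E'
from h import *
n='wrist'
im,T=snap(n,'w4.png'); K,W=cam(n,T)
for q in ['spoon','spoon_grip','scoop_grip']: print(q,[(np.round(d['at'],1),round(d['conf'],2),atz(K,W,d['at'],.03)) for d in optics.place_of(n,q) if d['conf']>.3])
print(T[:3,3],yaw(T),sensors.get_state()['qpos'][5])
for p in [T[:3,3]*[1,1,0]+[0,0,.03]]: print(proj(K,W,p))
E
```

```text
spoon [(array([250.9, 254.2]), 0.88, array([ 0.5698, -0.3545,  0.03  ]))]
spoon_grip [(array([204. , 254.8]), 0.94, array([ 0.5302, -0.3609,  0.03  ])), (array([248.2, 254.6]), 0.47, array([ 0.5674, -0.3546,  0.03  ]))]
scoop_grip [(array([237.7, 182. ]), 0.64, array([ 0.5681, -0.4129,  0.03  ]))]
[ 0.5303 -0.3612  0.1204] 1.7438384805868261 -2.500525623874001
(np.float64(204.10510562051954), np.float64(254.4722551933062))
```

View pics/w4.png

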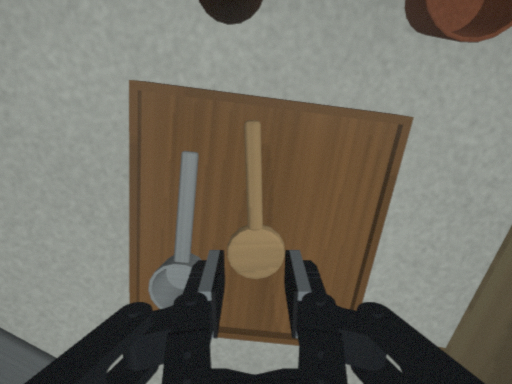

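```bash
python3 - <<'E'
from h import *
T=pose()
T0=T.copy(); T0[:3,3]=[0.4795,-0.3696,0.2404]; T0[:3,:3]=R.from_euler('x',0).as_matrix()@T[:3,:3]
# earlier yaw 1.5749
y=1.5735; T0[:3,1]=[np.cos(y),np.sin(y),0]; T0[:3,0]=[0,0,-1]; T0[:3,2]=np.cross(T0[:3,0],T0[:3,1])
print(tri([ray(*cam('wrist',T0),(209.9,260.4)),ray(*cam('wrist',T),(204,254.8))]))
print(tri([ray(*cam('top'),(211.2,367.4)),ray(*cam('scene'),(194.9,151)),ray(*cam('wrist',T),(204,254.8))]))
E
```

```text
(array([ 0.5215, -0.3627,  0.0534]), [np.float64(0.0004569025680105063), np.float64(0.00045690256801057767)])
(array([ 0.5336, -0.3567,  0.037 ]), [np.float64(0.008636980129616525), np.float64(0.0034750097499149915), np.float64(0.00712839559154362)])
```

Call:
arm_command(increments=[[[2.4, 0, 0, 0], [2.4, 0, 0, 0], [2.4, 0, 0, 0], [1.5, 0, 0, 0], [1, 0, 0, 0], [0, 0, 0, 0]]])

```text
time: 17.1
eef_pos: [0.5301, -0.361, 0.023]
tcp_rot: [-0.062, 0.705, 0.062, 0.704]
contact_force: [-0.2, -0.3, -1.0]
opening: 0.351
```

Call:
arm_command(increments=[[[0, 0, 0, 0], [0, 0, 0, 0], [0, 0, 0, 0], [0, 0, 0, 0], [0, 0, 0, 0]]], grip=0, grip_force=30)

```text
time: 17.73
eef_pos: [0.5309, -0.3617, 0.0247]
tcp_rot: [-0.062, 0.704, 0.061, 0.705]
contact_force: [-0.1, 0.0, 5.0]
opening: 0.13
```

Call:
arm_command(increments=[[[-1.5, 0, 0, 0], [-3, 0, 0, 0], [-3, 0, 0, 0], [-3, 0, 0, 0], [-3, 0, 0, 0], [0, 0, 0, 0.077], [0, 0, 0, 0.077], [0, 0, 0, 0.077], [0, 0, 0, 0]]])

```text
time: 18.85
eef_pos: [0.5299, -0.3608, 0.1584]
tcp_rot: [0.02, 0.707, -0.019, 0.707]
contact_force: [-0.9, -0.1, 0.1]
opening: 0.129
```

```bash
python3 - <<'E'
from h import *
im,T=snap('wrist','w5.png'); plan(0.584,-0.105,.16,1.513)
E
```

```text
from [ 0.53   -0.3609  0.1584] yaw 1.5164 total cm [-0.15 25.85  4.  ] n>= 6
per row [-0.025  4.308  0.667]
turn 0.0034 rows 1 q6 -2.2721775345764685
```

View pics/w5.png

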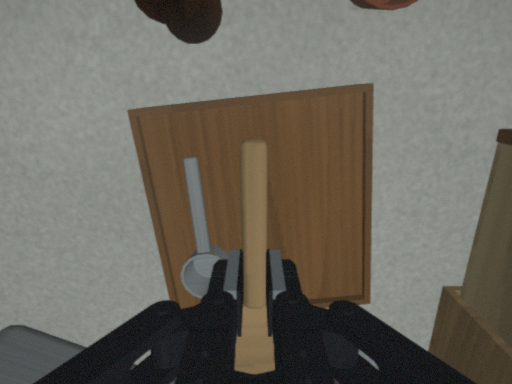

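```bash
python3 - <<'E'
from h import *
T=pose();K,W=cam('wrist',T); P=lambda x,y,z: np.round(proj(K,W,(T@np.array([x,y,z,1]))[:3]),0)
# tool: x fwd(down), z along spoon x
for s in [-.065,0,.016,.04,.064]: print(s,P(-.006,0,s), [P(-.006,e,s) for e in (-.006,.006)])
for t in [10,20,30,40]:
    t=np.radians(t); print(np.degrees(t),P(-.006-.065*np.sin(t),0,-.065*np.cos(t)),P(-.006+.016*np.sin(t),0,.016*np.cos(t)))
E
```

```text
-0.065 [136. 255.] [array([136., 240.]), array([136., 269.])]
0 [272. 255.] [array([272., 242.]), array([272., 267.])]
0.016 [300. 255.] [array([300., 243.]), array([300., 267.])]
0.04 [339. 255.] [array([339., 243.]), array([339., 266.])]
0.064 [374. 255.] [array([374., 244.]), array([374., 266.])]
10.0 [143. 255.] [296. 255.]
20.0 [156. 255.] [292. 255.]
29.999999999999996 [176. 255.] [287. 255.]
40.0 [204. 255.] [282. 255.]
```

```bash
python3 - <<'E'
from h import *
im,_=snap('scene'); cv2.imwrite('pics/sc5.png',cv2.resize(im[120:270,90:300],None,fx=3.5,fy=3.5,interpolation=cv2.INTER_CUBIC))
E
```

```text
(no output)
```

View pics/sc5.png

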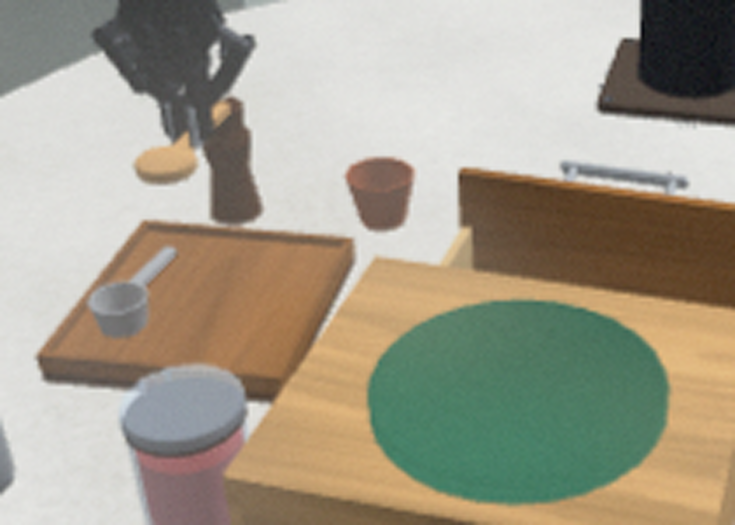

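Call:
arm_command(increments=[[[0, 4.31, 0.67, 0], [0, 4.31, 0.67, 0], [0, 4.31, 0.67, 0], [0, 4.31, 0.67, 0], [0, 4.31, 0.67, 0], [0, 4.31, 0.67, 0], [0, 0, 0, 0], [0, 0, 0, 0]]])

```text
time: 19.95
eef_pos: [0.5848, -0.1054, 0.1586]
tcp_rot: [0.019, 0.707, -0.02, 0.707]
contact_force: [-0.2, 0.3, -0.9]
opening: 0.126
```

```bash
python3 - <<'E'
from h import *
im,T=snap('wrist','w6.png'); plan(0.584,-0.105,.025,1.513)
E
```

```text
from [ 0.5847 -0.1059  0.1586] yaw 1.5149 total cm [13.36  0.09 -0.08] n>= 3
per row [ 4.452  0.031 -0.027]
turn 0.0019 rows 1 q6 -1.864338960683676
```

View pics/w6.png

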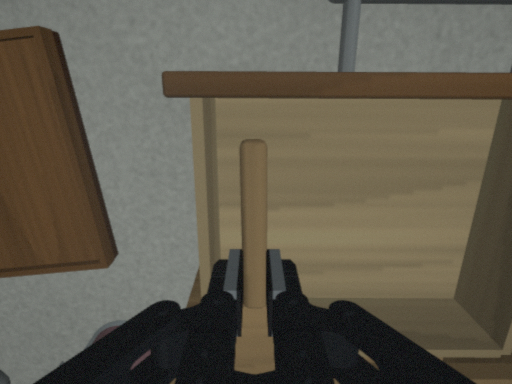

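Call:
arm_command(increments=[[[0, 1.05, 0.7, 0], [2.5, 0, 0, 0], [2.5, 0, 0, 0], [2.5, 0, 0, 0], [1.5, 0, 0, 0], [0, 0, 0, 0]]])

```text
time: 20.75
eef_pos: [0.5917, -0.095, 0.0672]
tcp_rot: [0.02, 0.708, -0.02, 0.706]
contact_force: [-0.3, 0.3, -0.4]
opening: 0.125
```

Call:
arm_command(increments=[[[1.5, 0, 0, 0], [1.5, 0, 0, 0], [0.7, 0, 0, 0], [0.6, 0, 0, 0], [0, 0, 0, 0]]])

```text
time: 21.38
eef_pos: [0.5936, -0.0935, 0.0263]
tcp_rot: [0.021, 0.706, -0.019, 0.708]
contact_force: [1.5, 7.2, 2.3]
opening: 0.126
```

Call:
arm_command(increments=[[[0, 0.4, 0, 0], [0, 0.4, 0, 0], [0, 0, 0, 0]]])

```text
time: 21.75
eef_pos: [0.5927, -0.087, 0.0253]
tcp_rot: [0.02, 0.707, -0.02, 0.707]
contact_force: [-0.1, 0.1, -0.7]
opening: 0.125
```

Call:
arm_command(increments=[[[0.2, 0, 0, 0], [0, 0, 0, 0], [0, 0, 0, 0], [0, 0, 0, 0]]], grip=2.2)

```text
time: 22.25
eef_pos: [0.5929, -0.0872, 0.0236]
tcp_rot: [0.02, 0.707, -0.02, 0.707]
contact_force: [0.2, -0.2, -0.6]
opening: 0.261
```

Call:
arm_command(increments=[[[-1, 0, 0, 0], [-2.5, 0, 0, 0], [-3.5, 0, 0, 0], [-4, 0, 0, 0], [-4, 0, 0, 0], [-4, 0, 0, 0], [0, 0, 0, 0]]], grip=3.0)

```text
time: 23.12
eef_pos: [0.5953, -0.0879, 0.2193]
tcp_rot: [0.019, 0.703, -0.021, 0.71]
contact_force: [0.2, -0.5, -0.4]
opening: 0.353
```

```bash
python3 - <<'E'
from h import *
im,T=snap('wrist','w7.png'); 
K,W=cam('wrist',T)
for q in ['spoon','spoon_grip','drawer_in']: print(q,[(np.round(d['at'],1),round(d['conf'],2),atz(K,W,d['at'],.024)) for d in optics.place_of('wrist',q) if d['conf']>.3])
for n in ['scene','top']:
    optics.read_camera(n)
    for q in ['scoop','scoop_grip']:print(n,q,[(np.round(d['at'],1),round(d['conf'],2),atz(*cam(n),d['at'],.03)) for d in optics.place_of(n,q) if d['conf']>.3])
plan(0.562,-0.407,.16,np.pi/2+.137)
E
```

```text
spoon [(array([201.8, 252.8]), 0.84, array([ 0.6324, -0.0921,  0.024 ]))]
spoon_grip []
drawer_in [(array([178.1, 320.3]), 0.92, array([ 0.6093, -0.0178,  0.024 ]))]
scene scoop [(array([211.7, 125.1]), 0.67, array([ 0.6157, -0.4015,  0.03  ]))]
scene scoop_grip [(array([200.7, 127. ]), 0.76, array([ 0.5621, -0.422 ,  0.03  ]))]
top scoop [(array([190.5, 385. ]), 0.55, array([ 0.6037, -0.4083,  0.03  ]))]
top scoop_grip [(array([198.6, 387. ]), 0.61, array([ 0.5793, -0.4132,  0.03  ])), (array([192.3, 385.8]), 0.49, array([ 0.5983, -0.4104,  0.03  ]))]
from [ 0.5925 -0.0871  0.2126] yaw 1.515 total cm [  5.25 -32.12  -1.26] n>= 8
per row [ 0.657 -4.014 -0.157]
turn -0.1928 rows 2 q6 -1.8301231126323858
```

View pics/w7.png

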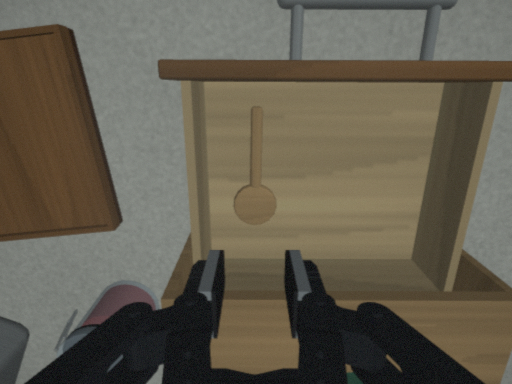

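Call:
arm_command(increments=[[[0.6, -4.01, -0.16, 0], [0.6, -4.01, -0.16, 0], [0.6, -4.01, -0.16, 0], [0.6, -4.01, -0.16, 0], [0.6, -4.01, -0.16, 0], [0.6, -4.01, -0.16, 0], [0.6, -4.01, -0.16, 0], [0.6, -4.01, -0.16, 0], [0, 0, 0, -0.097], [0, 0, 0, -0.097], [0, 0, 0, 0], [0, 0, 0, 0]]])

```text
time: 25.12
eef_pos: [0.5622, -0.4066, 0.1654]
tcp_rot: [-0.048, 0.706, 0.048, 0.705]
contact_force: [-0.6, -1.4, 0.7]
opening: 0.351
```

```bash
python3 - <<'E'
from h import *
im,T=snap('wrist','w8.png'); 
K,W=cam('wrist',T)
for q in ['scoop','scoop_grip']: print(q,[(np.round(d['at'],1),round(d['conf'],2),atz(K,W,d['at'],.037)) for d in optics.place_of('wrist',q) if d['conf']>.3])
print(T[:3,3],yaw(T))
print(proj(K,W,T[:3,3]*[1,1,0]+[0,0,.037]))
E
```

```text
scoop [(array([222.4, 244.7]), 0.65, array([ 0.5945, -0.411 ,  0.037 ]))]
scoop_grip [(array([190., 249.]), 0.71, array([ 0.5634, -0.4112,  0.037 ]))]
[ 0.5622 -0.4066  0.1654] 1.7077530061019999
(np.float64(189.3622970732825), np.float64(254.4043410190978))
```

View pics/w8.png

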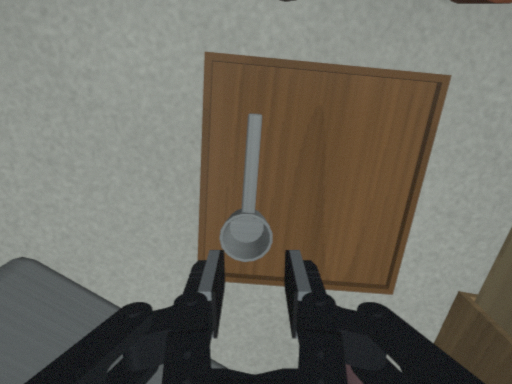

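```bash
python3 - <<'E'
from h import *
T=pose();K,W=cam('wrist',T)
a,b=atz(K,W,(115,256),.026),atz(K,W,(210,249.5),.044); o=atz(K,W,(238,246),.048)
print(a,b,o,np.arctan2(*(b-a)[1::-1]),np.arctan2(*(o-a)[1::-1]),np.linalg.norm((o-a)[:2]))
y=np.arctan2(*(o-a)[1::-1]); g=a+(o-a)*65/105; print(g)
plan(g[0],g[1],.09,np.pi/2+.09)
E
```

```text
[ 0.5004 -0.4138  0.026 ] [ 0.5795 -0.4085  0.044 ] [ 0.6047 -0.4083  0.048 ] 0.06599447220234105 0.05276374105100021 0.10442419975639479
[ 0.5649 -0.4103  0.0396]
from [ 0.5623 -0.4066  0.1656] yaw 1.7086 total cm [ 7.56 -0.41  0.21] n>= 2
per row [ 3.778 -0.206  0.106]
turn 0.0478 rows 1 q6 -2.4805651650387484
```

Call:
arm_command(increments=[[[2.5, -0.4, 0.1, 0.078], [2.5, 0, 0, 0], [2.5, 0, 0, 0], [2.5, 0, 0, 0], [2, 0, 0, 0], [1.9, 0, 0, 0], [0, 0, 0, 0], [0, 0, 0, 0]]])

```text
time: 26.28
eef_pos: [0.5642, -0.411, 0.0274]
tcp_rot: [-0.022, 0.706, 0.021, 0.707]
contact_force: [1.0, 0.1, 0.4]
opening: 0.35
```

Call:
arm_command(increments=[[[0, 0, 0, 0], [0, 0, 0, 0], [0, 0, 0, 0], [0, 0, 0, 0], [0, 0, 0, 0]]], grip=0, grip_force=40)

```text
time: 26.9
eef_pos: [0.5643, -0.4112, 0.0279]
tcp_rot: [-0.022, 0.706, 0.021, 0.707]
contact_force: [-0.5, 0.6, 5.0]
opening: 0.128
```

Call:
arm_command(increments=[[[-1.5, 0, 0, 0], [-3, 0, 0, 0], [-3, 0, 0, 0], [-3, 0, 0, 0], [-3, 0, 0, 0.117], [0, 0, 0, 0]]])

```text
time: 27.65
eef_pos: [0.5649, -0.4116, 0.165]
tcp_rot: [0.018, 0.705, -0.021, 0.708]
contact_force: [0.2, -0.8, -1.1]
opening: 0.123
```

```bash
python3 - <<'E'
from h import *
im,_=snap('scene'); cv2.imwrite('pics/sc9.png',cv2.resize(im[120:270,90:300],None,fx=3.5,fy=3.5,interpolation=cv2.INTER_CUBIC))
snap('wrist','w9.png')
plan(0.595,-0.04,.16,1.513)
E
```

```text
from [ 0.5632 -0.41    0.1605] yaw 1.5158 total cm [ 0.08 37.12  1.14] n>= 9
per row [0.009 4.125 0.127]
turn 0.0028 rows 1 q6 -2.2904152471875765
```

View pics/sc9.png

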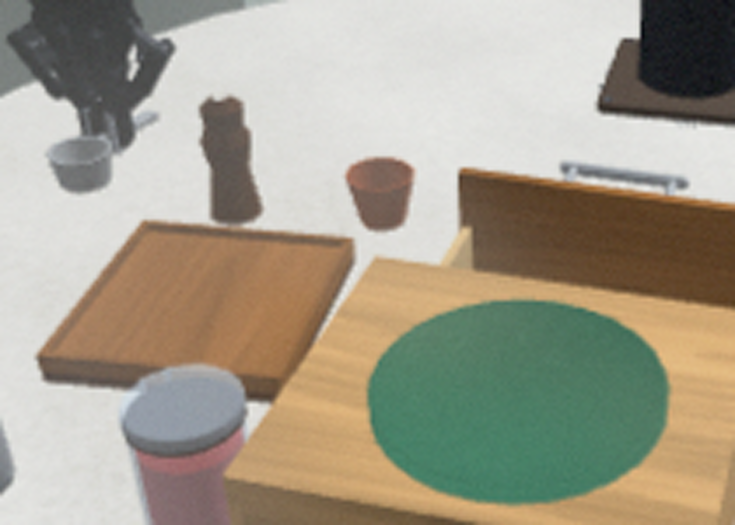

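View pics/w9.png

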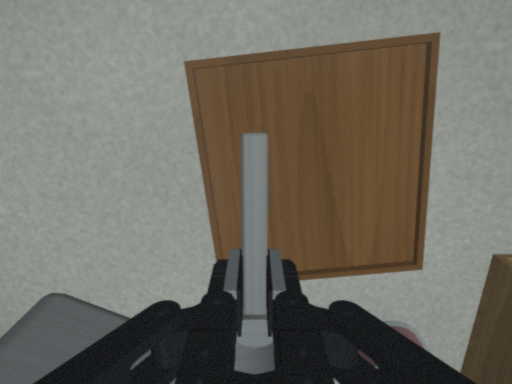

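Call:
arm_command(increments=[[[0, 4.18, 0.13, 0], [0, 4.18, 0.13, 0], [0, 4.18, 0.13, 0], [0, 4.18, 0.13, 0], [0, 4.18, 0.13, 0], [0, 4.18, 0.13, 0], [0, 4.18, 0.13, 0], [0, 4.18, 0.13, 0], [0, 4.18, 0.13, 0], [0, 0, 0, 0], [0, 0, 0, 0]]])

```text
time: 29.12
eef_pos: [0.5958, -0.0356, 0.1597]
tcp_rot: [0.02, 0.708, -0.02, 0.706]
contact_force: [-0.1, -0.2, -1.1]
opening: 0.128
```

Call:
arm_command(increments=[[[2.5, 0, 0, 0], [2.5, 0, 0, 0], [2.5, 0, 0, 0], [2, 0, 0, 0], [2, 0, 0, 0], [1, 0, 0, 0], [0.8, 0, 0, 0], [0, 0, 0, 0]]])

```text
time: 30.12
eef_pos: [0.5967, -0.0355, 0.0283]
tcp_rot: [0.02, 0.707, -0.02, 0.707]
contact_force: [0.3, -0.6, -0.0]
opening: 0.129
```

Call:
arm_command(increments=[[[0.2, 0, 0, 0], [0, 0, 0, 0]]])

```text
time: 30.38
eef_pos: [0.5971, -0.0356, 0.027]
tcp_rot: [0.02, 0.706, -0.02, 0.707]
contact_force: [0.5, -0.3, -0.6]
opening: 0.127
```

Call:
arm_command(increments=[[[0, 0, 0, 0], [0, 0, 0, 0], [0, 0, 0, 0], [0, 0, 0, 0]]], grip=2.4)

```text
time: 30.88
eef_pos: [0.5968, -0.0356, 0.0266]
tcp_rot: [0.02, 0.707, -0.02, 0.707]
contact_force: [0.5, 0.2, 0.6]
opening: 0.279
```

Call:
arm_command(increments=[[[-1, 0, 0, 0], [-2.5, 0, 0, 0], [-3.5, 0, 0, 0], [-4, 0, 0, 0], [-4, 0, 0, 0], [-4, 0, 0, 0], [0, 0, 0, 0], [0, 0, 0, 0]]], grip=2.8)

```text
time: 31.88
eef_pos: [0.5963, -0.0355, 0.2161]
tcp_rot: [0.02, 0.707, -0.02, 0.707]
contact_force: [-0.7, 0.4, -0.9]
opening: 0.327
```

```bash
python3 - <<'E'
from h import *
im,T=snap('wrist','w10.png'); 
K,W=cam('wrist',T)
for q in ['spoon','scoop','drawer_in']: print(q,[(np.round(d['at'],1),round(d['conf'],2),atz(K,W,d['at'],.02)) for d in optics.place_of('wrist',q) if d['conf']>.3])
r={}
for n in ['scene','top']:
    optics.read_camera(n)
    r[n]=[d for d in optics.place_of(n,'cup1') if d['conf']>.3]
    for d in r[n]: print(n,np.round(d['at'],1),round(d['conf'],2),atz(*cam(n),d['at'],.0))
plan(0.34,-0.25,.25,np.pi/2)
E
```

```text
spoon [(array([206. , 208.3]), 0.83, array([ 0.6337, -0.089 ,  0.02  ])), (array([174.7, 256.8]), 0.62, array([ 0.6009, -0.0331,  0.02  ]))]
scoop [(array([203. , 256.4]), 0.69, array([ 0.6332, -0.0353,  0.02  ]))]
drawer_in [(array([182.5, 268.3]), 0.91, array([ 0.6103, -0.0211,  0.02  ]))]
scene [202.6 351.9] 0.92 [0.3897 0.2532 0.    ]
scene [241.2 404.7] 0.89 [0.5559 0.3922 0.    ]
scene [180.6 201.6] 0.62 [ 0.3564 -0.255   0.    ]
scene [235.5 349.2] 0.57 [0.5607 0.24   0.    ]
top [208. 120.] 0.85 [0.5478 0.3915 0.    ]
top [205.2 168. ] 0.82 [0.5576 0.2457 0.    ]
top [271.1 336.2] 0.81 [ 0.3645 -0.2627  0.    ]
top [253.5 160.5] 0.75 [0.4119 0.2618 0.    ]
from [ 0.5965 -0.0356  0.2158] yaw 1.514 total cm [ -3.4  -22.86 -24.4 ] n>= 8
per row [-0.425 -2.858 -3.05 ]
turn -0.0568 rows 1 q6 -1.7432156682979312
```

View pics/w10.png

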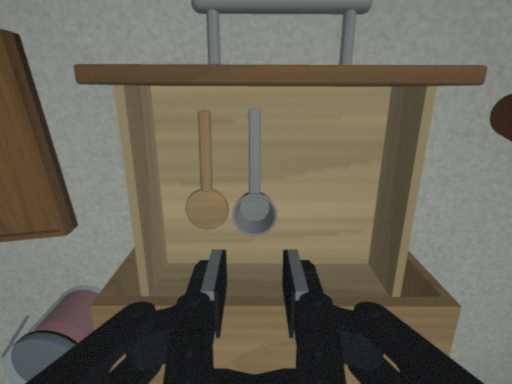

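Spoon and scoop lie side by side in the drawer. Next is the near right cup.

Call:
arm_command(increments=[[[0, -2.99, -2.69, 0], [0, -2.99, -2.69, 0], [0, -2.99, -2.69, 0], [0, -2.99, -2.69, 0], [0, -2.99, -2.69, 0], [0, -2.99, -2.69, 0], [0, -2.99, -2.69, 0], [0, -2.99, -2.69, 0], [0, 0, 0, 0], [0, 0, 0, 0]]], grip=8.5)

```text
time: 33.52
eef_pos: [0.3685, -0.2621, 0.2166]
tcp_rot: [0.02, 0.707, -0.02, 0.707]
contact_force: [-0.5, 0.2, 0.1]
opening: 0.997
```

```bash
cat >> h.py <<'E'
def cups(f,z=0.052):
    """wrist picture; ellipse of cup rim near the finger target -> centre at rim height"""
    im,T=snap('wrist',f); K,W=cam('wrist',T)
    for d in optics.place_of('wrist','cup1')+[dict(b,box=1) for b in optics.boxes_of('wrist','cup1')]:
        print('box' if 'box' in d else 'org',np.round(d['at'],1),round(d['conf'],2),'z0',atz(K,W,d['at'],0.),'rim z',atz(K,W,d['at'],z))
    print('T',T[:3,3],'yaw',yaw(T),'tcp axis px at rim z',proj(K,W,T[:3,3]*[1,1,0]+[0,0,z]),'z0',proj(K,W,T[:3,3]*[1,1,0]))
    return im,T,K,W
def rim(K,W,c,z=.052,r=.033):
    return np.array([proj(K,W,[c[0]+r*np.cos(a),c[1]+r*np.sin(a),z])[::-1] for a in np.linspace(0,2*np.pi,40)]).round().astype(int)
E
python3 - <<'E'
from h import *
cups('w11.png')
E
```

```text
org [169.2 257.5] 0.61 z0 [ 0.3722 -0.2587  0.    ] rim z [ 0.3595 -0.2585  0.052 ]
box [179.  257.9] 0.81 z0 [ 0.3837 -0.2588  0.    ] rim z [ 0.3693 -0.2586  0.052 ]
T [ 0.3685 -0.2621  0.2166] yaw 1.5134290336278673 tcp axis px at rim z (np.float64(178.32206717445953), np.float64(254.29664762231732)) z0 (np.float64(166.18091516437443), np.float64(254.25398239647834))
```

View pics/w11.png

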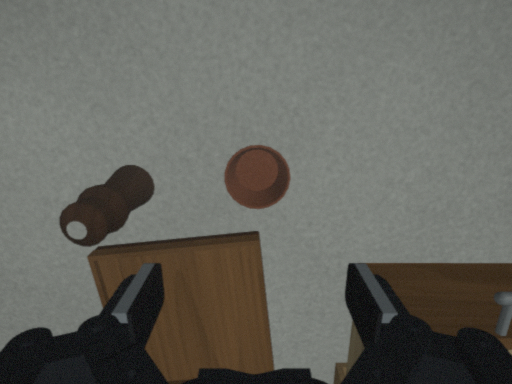

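Call:
arm_command(increments=[[[2.5, 0.33, 0, 0], [3, 0, 0, 0], [3, 0, 0, 0], [3, 0, 0, 0], [3, 0, 0, 0], [2.5, 0, 0, 0], [1.8, 0, 0, 0], [0, 0, 0, 0]]])

```text
time: 34.67
eef_pos: [0.3681, -0.2574, 0.0271]
tcp_rot: [0.021, 0.708, -0.019, 0.706]
contact_force: [0.5, 0.1, -0.0]
opening: 0.999
```

Call:
arm_command(increments=[[[0, 0, 0, 0], [0, 0, 0, 0], [0, 0, 0, 0], [0, 0, 0, 0], [0, 0, 0, 0]]], grip=5.8, grip_force=30)

```text
time: 35.3
eef_pos: [0.3693, -0.2595, 0.0302]
tcp_rot: [0.02, 0.706, -0.02, 0.707]
contact_force: [-1.7, 1.6, 5.0]
opening: 0.746
```

Call:
arm_command(increments=[[[-1, 0, 0, 0], [-2.5, 0, 0, 0], [-3, 0, 0, 0], [-4, 0, 0, 0], [-4, 0, 0, 0], [-4, 0, 0, 0], [0, 0, 0, 0]]])

```text
time: 36.17
eef_pos: [0.3701, -0.2606, 0.218]
tcp_rot: [0.018, 0.705, -0.022, 0.709]
contact_force: [0.5, -0.7, -1.4]
opening: 0.747
```

```bash
python3 - <<'E'
from h import *
im,_=snap('wrist','w12.png')
im,_=snap('scene'); cv2.imwrite('pics/sc12.png',cv2.resize(im[70:220,120:330],None,fx=3.5,fy=3.5,interpolation=cv2.INTER_CUBIC))
# stack target local
c=np.array([0.610,-0.0215]); xd=np.array([np.cos(.058),-np.sin(.058)]); yd=np.array([np.sin(.058),np.cos(.058)])
t=c-.021*xd+.060*yd; print(t); plan(t[0],t[1],.21,1.513)
E
```

```text
[0.5925 0.0396]
from [ 0.3683 -0.2586  0.2134] yaw 1.514 total cm [ 0.34 31.05 20.69] n>= 9
per row [0.037 3.45  2.299]
turn 0.001 rows 1 q6 -2.352393494779279
```

View pics/sc12.png

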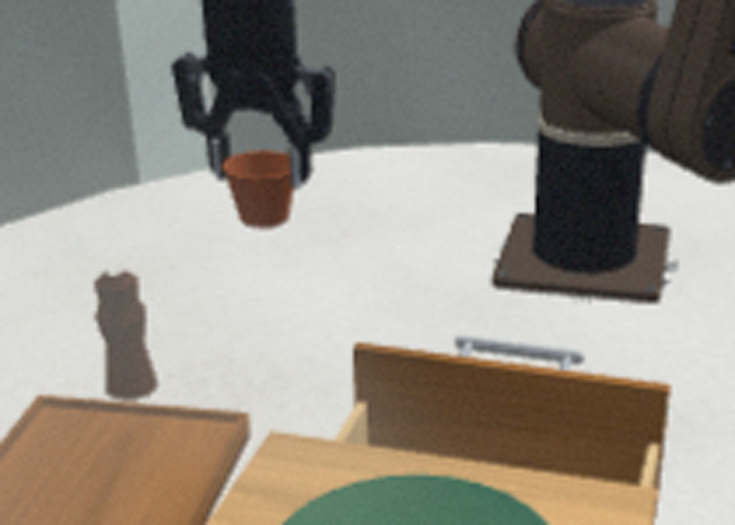

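View pics/w12.png

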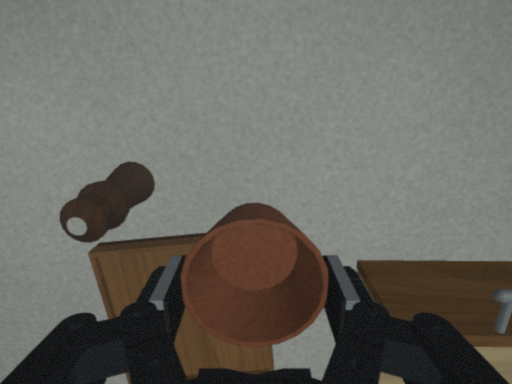

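Call:
arm_command(increments=[[[0, 3.45, 2.3, 0], [0, 3.45, 2.3, 0], [0, 3.45, 2.3, 0], [0, 3.45, 2.3, 0], [0, 3.45, 2.3, 0], [0, 3.45, 2.3, 0], [0, 3.45, 2.3, 0], [0, 3.45, 2.3, 0], [0, 3.45, 2.3, 0], [0, 0, 0, 0], [0, 0, 0, 0]]])

```text
time: 37.65
eef_pos: [0.5915, 0.0391, 0.2113]
tcp_rot: [0.02, 0.708, -0.02, 0.705]
contact_force: [-0.4, -0.2, -1.1]
opening: 0.743
```

Call:
arm_command(increments=[[[2.5, 0, 0, 0], [3, 0, 0, 0], [3, 0, 0, 0], [3, 0, 0, 0], [2.5, 0, 0, 0], [1, 0, 0, 0], [0.8, 0, 0, 0], [0, 0, 0, 0], [0, 0, 0, 0]]])

```text
time: 38.78
eef_pos: [0.5936, 0.0392, 0.0566]
tcp_rot: [0.02, 0.706, -0.02, 0.708]
contact_force: [0.3, -1.0, -1.5]
opening: 0.746
```

Call:
arm_command(increments=[[[0.4, 0, 0, 0], [0.3, 0, 0, 0], [0.1, 0, 0, 0], [0, 0, 0, 0]]])

```text
time: 39.28
eef_pos: [0.5933, 0.0393, 0.0483]
tcp_rot: [0.02, 0.706, -0.02, 0.707]
contact_force: [-1.1, -0.4, 3.8]
opening: 0.748
```

Call:
arm_command(increments=[[[0, 0, 0, 0], [0, 0, 0, 0], [0, 0, 0, 0], [0, 0, 0, 0]]], grip=8.0)

```text
time: 39.78
eef_pos: [0.5927, 0.0393, 0.0474]
tcp_rot: [0.02, 0.707, -0.02, 0.707]
contact_force: [0.1, 0.0, -0.3]
opening: 0.935
```

Call:
arm_command(increments=[[[-1, 0, 0, 0], [-2.5, 0, 0, 0], [-3.5, 0, 0, 0], [-4, 0, 0, 0], [-4, 0, 0, 0], [-3.5, 0, 0, 0], [0, 0, 0, 0], [0, 0, 0, 0]]])

```text
time: 40.78
eef_pos: [0.5923, 0.0394, 0.232]
tcp_rot: [0.02, 0.707, -0.02, 0.707]
contact_force: [0.8, 0.3, 0.0]
opening: 0.934
```

```bash
python3 - <<'E'
from h import *
im,T,K,W=cups('w13.png',z=.07)
r={}
for n in ['scene','top']:
    optics.read_camera(n)
    r[n]=[d for d in optics.place_of(n,'cup1') if d['conf']>.3]
    for d in r[n]: print(n,np.round(d['at'],1),round(d['conf'],2),atz(*cam(n),d['at'],.0))
plan(0.555,0.243,.21,1.513)
E
```

```text
org [169.  254.9] 0.73 z0 [0.5991 0.0397 0.    ] rim z [0.5822 0.0405 0.07  ]
org [122.3 429.7] 0.64 z0 [0.5564 0.2403 0.    ] rim z [0.5475 0.2035 0.07  ]
org [176.6 140.8] 0.42 z0 [ 0.6005 -0.0969  0.    ] rim z [ 0.5833 -0.0705  0.07  ]
box [121.7 453.2] 0.95 z0 [0.5573 0.2667 0.    ] rim z [0.5482 0.225  0.07  ]
box [179.6 255.2] 0.92 z0 [0.6121 0.0393 0.    ] rim z [0.5927 0.0402 0.07  ]
box [160.7 195. ] 0.61 z0 [ 0.585 -0.03   0.   ] rim z [ 0.5708 -0.0162  0.07  ]
T [0.5923 0.0394 0.232 ] yaw 1.5140200591758632 tcp axis px at rim z (np.float64(179.21508991610602), np.float64(254.33498572651203)) z0 (np.float64(163.41468796439887), np.float64(254.2861381699333))
scene [234.4 353.2] 0.85 [0.5534 0.2513 0.    ]
scene [241.4 404.4] 0.73 [0.5569 0.3913 0.    ]
scene [206.3 353.4] 0.67 [0.41   0.2572 0.    ]
scene [208.2 152. ] 0.39 [ 0.5449 -0.3544  0.    ]
top [206.3 170.8] 0.91 [0.5543 0.2371 0.    ]
top [207.5 119. ] 0.87 [0.5493 0.3947 0.    ]
top [255.8 162.7] 0.72 [0.4052 0.255  0.    ]
top [193.4 236.9] 0.38 [0.5959 0.0361 0.    ]
from [0.5925 0.0394 0.2315] yaw 1.514 total cm [ 2.16 20.12 -4.89] n>= 5
per row [ 0.433  4.023 -0.978]
turn 0.001 rows 1 q6 -1.6183999751649611
```

View pics/w13.png

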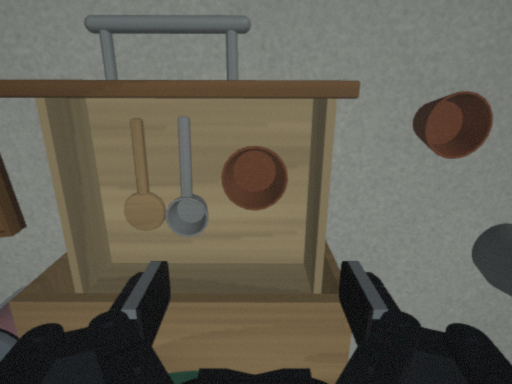

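Call:
arm_command(increments=[[[0.3, 4, -0.94, 0], [0.3, 4, -0.94, 0], [0.3, 4, -0.94, 0], [0.3, 4, -0.94, 0], [0.3, 4, -0.94, 0], [0, 0, 0, 0], [0, 0, 0, 0]]], grip=8.5)

```text
time: 42.0
eef_pos: [0.5573, 0.2414, 0.2173]
tcp_rot: [0.02, 0.707, -0.02, 0.707]
contact_force: [0.2, 0.3, -0.7]
opening: 0.997
```

```bash
python3 - <<'E'
from h import *
cups('w14.png')
E
```

```text
org [165.9 251.4] 0.91 z0 [0.5568 0.238  0.    ] rim z [0.5447 0.2391 0.052 ]
org [209.8  77.8] 0.77 z0 [0.5982 0.0286 0.    ] rim z [0.5802 0.0601 0.052 ]
org [ 18.7 253.3] 0.65 z0 [0.4089 0.2487 0.    ] rim z [0.4183 0.2483 0.052 ]
org [154.5 382.8] 0.64 z0 [0.5522 0.386  0.    ] rim z [0.5408 0.3657 0.052 ]
box [222.2  57.8] 0.91 z0 [ 0.6126  0.0008 -0.    ] rim z [0.5925 0.0363 0.052 ]
box [ 21.2 253.9] 0.8 z0 [0.4111 0.2492 0.    ] rim z [0.4202 0.2487 0.052 ]
box [171.5 253.3] 0.71 z0 [0.5634 0.2397 0.    ] rim z [0.5504 0.2406 0.052 ]
box [161.9 400.3] 0.56 z0 [0.5618 0.4063 0.    ] rim z [0.549  0.3831 0.052 ]
box [232.1  90.1] 0.19 z0 [0.6278 0.0367 0.    ] rim z [0.6055 0.067  0.052 ]
T [0.5573 0.2414 0.2173] yaw 1.5143159813883582 tcp axis px at rim z (np.float64(178.222971764899), np.float64(254.43748334131195)) z0 (np.float64(166.14681016473384), np.float64(254.4148355211746))
```

View pics/w14.png

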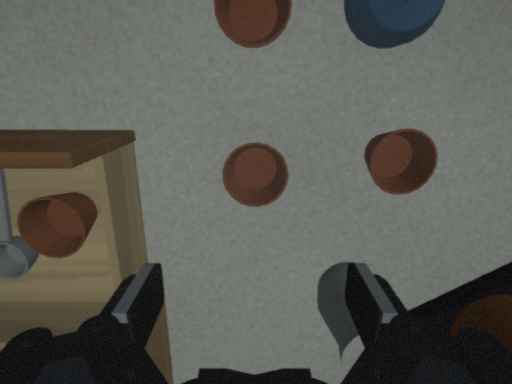

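Call:
arm_command(increments=[[[2.5, 0.03, -0.28, 0], [3, 0, 0, 0], [3, 0, 0, 0], [3, 0, 0, 0], [3, 0, 0, 0], [2.5, 0, 0, 0], [1.8, 0, 0, 0], [0, 0, 0, 0]]])

```text
time: 43.15
eef_pos: [0.5536, 0.2413, 0.0281]
tcp_rot: [0.02, 0.708, -0.021, 0.706]
contact_force: [0.3, 0.1, -0.4]
opening: 0.997
```

Call:
arm_command(increments=[[[0, 0, 0, 0], [0, 0, 0, 0], [0, 0, 0, 0], [0, 0, 0, 0], [0, 0, 0, 0]]], grip=5.8, grip_force=30)

```text
time: 43.78
eef_pos: [0.5558, 0.2423, 0.0318]
tcp_rot: [0.02, 0.706, -0.02, 0.708]
contact_force: [-1.8, -1.3, 5.5]
opening: 0.744
```

Call:
arm_command(increments=[[[-1, 0, 0, 0], [-2.5, 0, 0, 0], [-3, 0, 0, 0], [-4, 0, 0, 0], [-4, 0, 0, 0], [-4, 0, 0, 0], [0, 0, 0, 0], [0, 0, 0, 0]]])

```text
time: 44.78
eef_pos: [0.5536, 0.242, 0.2132]
tcp_rot: [0.02, 0.708, -0.02, 0.706]
contact_force: [0.4, -0.5, -2.2]
opening: 0.746
```

```bash
python3 - <<'E'
from h import *
im,_=snap('wrist','w15.png')
plan(.5925,.0395,.22,1.513)
E
```

```text
from [0.5531 0.2419 0.2122] yaw 1.5141 total cm [ -0.78 -19.98   5.07] n>= 5
per row [-0.156 -3.997  1.015]
turn 0.0011 rows 1 q6 -1.269825578053666
```

View pics/w15.png

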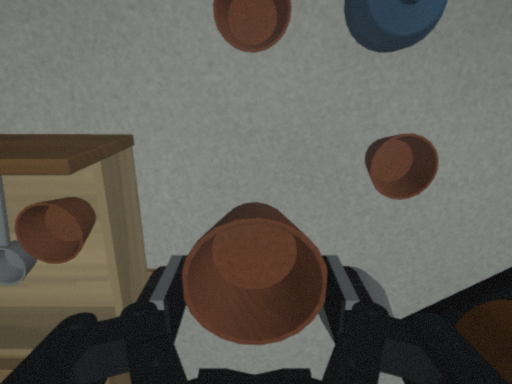

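Call:
arm_command(increments=[[[-0.16, -4, 1, 0], [-0.16, -4, 1, 0], [-0.16, -4, 1, 0], [-0.16, -4, 1, 0], [-0.16, -4, 1, 0], [0, 0, 0, 0], [0, 0, 0, 0]]])

```text
time: 45.7
eef_pos: [0.5921, 0.0399, 0.2205]
tcp_rot: [0.021, 0.708, -0.02, 0.706]
contact_force: [-0.7, -0.6, -1.2]
opening: 0.743
```

Call:
arm_command(increments=[[[2.5, 0, 0, 0], [3, 0, 0, 0], [3, 0, 0, 0], [2, 0, 0, 0], [1.5, 0, 0, 0], [1, 0, 0, 0], [0, 0, 0, 0], [0, 0, 0, 0]]])

```text
time: 46.7
eef_pos: [0.5938, 0.0395, 0.0935]
tcp_rot: [0.02, 0.706, -0.02, 0.707]
contact_force: [-0.3, -0.1, -0.6]
opening: 0.744
```

Call:
arm_command(increments=[[[0.8, 0, 0, 0], [0.8, 0, 0, 0], [0.5, 0, 0, 0], [0.4, 0, 0, 0], [0, 0, 0, 0]]])

```text
time: 47.32
eef_pos: [0.5953, 0.0394, 0.0699]
tcp_rot: [0.02, 0.705, -0.02, 0.709]
contact_force: [0.9, -0.3, 5.8]
opening: 0.746
```

Call:
arm_command(increments=[[[0, 0, 0, 0], [0, 0, 0, 0], [0, 0, 0, 0], [0, 0, 0, 0]]], grip=8.0)

```text
time: 47.82
eef_pos: [0.5928, 0.0396, 0.0672]
tcp_rot: [0.02, 0.707, -0.02, 0.707]
contact_force: [-0.9, 0.2, -0.2]
opening: 0.936
```

Call:
arm_command(increments=[[[-1, 0, 0, 0], [-2.5, 0, 0, 0], [-3.5, 0, 0, 0], [-4, 0, 0, 0], [-4, 0, 0, 0], [0, 0, 0, 0], [0, 0, 0, 0]]])

```text
time: 48.7
eef_pos: [0.5926, 0.0397, 0.2172]
tcp_rot: [0.02, 0.707, -0.02, 0.707]
contact_force: [0.7, 0.6, -0.8]
opening: 0.935
```

```bash
python3 - <<'E'
from h import *
im,T,K,W=cups('w16.png',z=.09)
for n in ['scene','top']:
    optics.read_camera(n)
    for d in optics.place_of(n,'cup1'): print(n,np.round(d['at'],1),round(d['conf'],2),atz(*cam(n),d['at'],.0))
plan(0.550,0.388,.22,1.513)
E
```

```text
org [174.7 251.5] 0.73 z0 [0.6023 0.0359 0.    ] rim z [0.5789 0.038  0.09  ]
box [191.6 250.6] 0.68 z0 [0.6225 0.0336 0.    ] rim z [0.5941 0.0363 0.09  ]
box [155.3 259. ] 0.6 z0 [0.5804 0.0456 0.    ] rim z [0.5625 0.0453 0.09  ]
T [0.5926 0.0397 0.2172] yaw 1.5140063920194755 tcp axis px at rim z (np.float64(189.78912736628962), np.float64(254.37270535419432)) z0 (np.float64(166.2190663720918), np.float64(254.30139538664437))
scene [207.9 353.9] 0.95 [0.4187 0.2584 0.    ]
scene [240.  405.2] 0.73 [0.5502 0.3944 0.    ]
top [205.1 120.2] 0.68 [0.5567 0.3915 0.    ]
top [151.  135.8] 0.66 [0.7271 0.3536 0.    ]
from [0.5926 0.0396 0.2164] yaw 1.514 total cm [-0.34 34.54 -6.23] n>= 8
per row [-0.043  4.317 -0.779]
turn 0.001 rows 1 q6 -1.6178955240722863
```

View pics/w16.png

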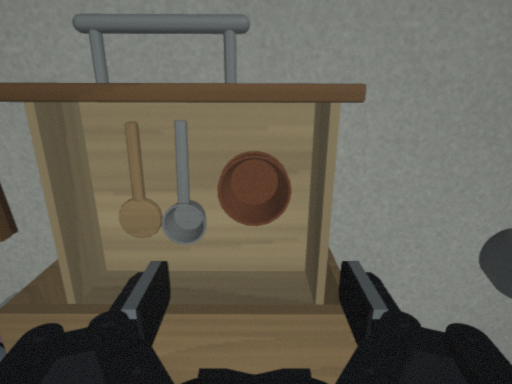

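Call:
arm_command(increments=[[[0, 4.32, -0.78, 0], [0, 4.32, -0.78, 0], [0, 4.32, -0.78, 0], [0, 4.32, -0.78, 0], [0, 4.32, -0.78, 0], [0, 4.32, -0.78, 0], [0, 4.32, -0.78, 0], [0, 4.32, -0.78, 0], [0, 0, 0, 0], [0, 0, 0, 0]]], grip=8.5)

```text
time: 50.3
eef_pos: [0.5503, 0.3878, 0.217]
tcp_rot: [0.02, 0.707, -0.02, 0.707]
contact_force: [1.0, 0.1, -1.0]
opening: 0.997
```

```bash
python3 - <<'E'
from h import *
cups('w17.png')
E
```

```text
org [ 39.6 107.9] 0.77 z0 [0.4121 0.2482 0.    ] rim z [0.42   0.2691 0.052 ]
org [168.8 254.5] 0.7 z0 [0.5532 0.3876 0.    ] rim z [0.5406 0.3883 0.052 ]
box [179.5 252.6] 0.74 z0 [0.5657 0.3847 0.    ] rim z [0.5513 0.3858 0.052 ]
box [31.2 89.5] 0.67 z0 [0.4036 0.2314 0.    ] rim z [0.4127 0.2548 0.052 ]
T [0.5503 0.3878 0.217 ] yaw 1.5143040465917634 tcp axis px at rim z (np.float64(178.3607687321642), np.float64(254.50606361126148)) z0 (np.float64(166.27123330602927), np.float64(254.49297521671537))
```

View pics/w17.png

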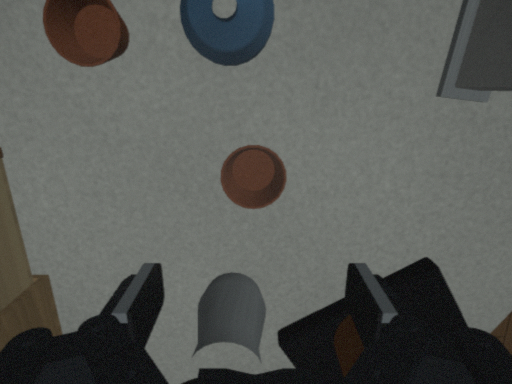

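Call:
arm_command(increments=[[[2.5, -0.1, -0.1, 0], [3, 0, 0, 0], [3, 0, 0, 0], [3, 0, 0, 0], [3, 0, 0, 0], [2.5, 0, 0, 0], [1.8, 0, 0, 0], [0, 0, 0, 0]]])

```text
time: 51.45
eef_pos: [0.5485, 0.3861, 0.0279]
tcp_rot: [0.02, 0.708, -0.021, 0.706]
contact_force: [0.2, 0.5, -0.6]
opening: 0.993
```

Call:
arm_command(increments=[[[0, 0, 0, 0], [0, 0, 0, 0], [0, 0, 0, 0], [0, 0, 0, 0], [0, 0, 0, 0]]], grip=5.8, grip_force=30)

```text
time: 52.08
eef_pos: [0.5506, 0.3876, 0.0317]
tcp_rot: [0.02, 0.706, -0.02, 0.708]
contact_force: [-0.0, -3.5, 5.7]
opening: 0.741
```

Call:
arm_command(increments=[[[-1, 0, 0, 0], [-2.5, 0, 0, 0], [-3, 0, 0, 0], [-4, 0, 0, 0], [-4, 0, 0, 0], [-4, 0, 0, 0], [0, 0, 0, 0], [0, 0, 0, 0]]])

```text
time: 53.08
eef_pos: [0.5484, 0.387, 0.2128]
tcp_rot: [0.02, 0.708, -0.02, 0.706]
contact_force: [-0.3, -0.6, -2.4]
opening: 0.739
```

```bash
python3 - <<'E'
from h import *
im,_=snap('wrist','w18.png')
plan(.5925,.0395,.22,1.513)
E
```

```text
from [0.548  0.3868 0.2118] yaw 1.5141 total cm [ -0.78 -34.42   6.41] n>= 8
per row [-0.097 -4.302  0.801]
turn 0.0011 rows 1 q6 -1.050622501233785
```

View pics/w18.png

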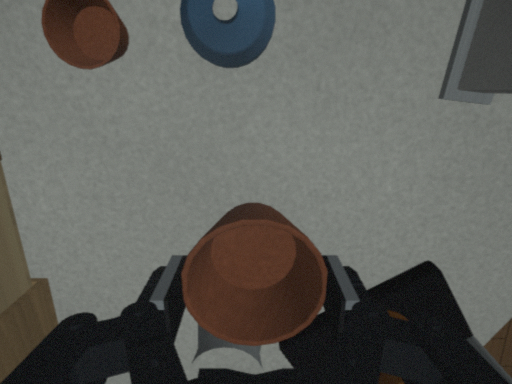

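Held in the same pose. I carry it to the stack, where this cup seats with the TCP at about 0.087.

Call:
arm_command(increments=[[[-0.1, -4.3, 0.8, 0], [-0.1, -4.3, 0.8, 0], [-0.1, -4.3, 0.8, 0], [-0.1, -4.3, 0.8, 0], [-0.1, -4.3, 0.8, 0], [-0.1, -4.3, 0.8, 0], [-0.1, -4.3, 0.8, 0], [-0.1, -4.3, 0.8, 0], [0, 0, 0, 0], [0, 0, 0, 0]]])

```text
time: 54.38
eef_pos: [0.5927, 0.0405, 0.2205]
tcp_rot: [0.021, 0.708, -0.02, 0.706]
contact_force: [-0.8, 0.1, -1.9]
opening: 0.745
```

Call:
arm_command(increments=[[[2.5, 0, 0, 0], [3, 0, 0, 0], [2.5, 0, 0, 0], [1.5, 0, 0, 0], [1, 0, 0, 0], [0, 0, 0, 0], [0, 0, 0, 0]]])

```text
time: 55.25
eef_pos: [0.5944, 0.0402, 0.1186]
tcp_rot: [0.02, 0.706, -0.02, 0.708]
contact_force: [-0.3, 0.0, -1.4]
opening: 0.743
```

Call:
arm_command(increments=[[[0.8, 0, 0, 0], [0.8, 0, 0, 0], [0.6, 0, 0, 0], [0.5, 0, 0, 0], [0, 0, 0, 0]]])

```text
time: 55.88
eef_pos: [0.5937, 0.0401, 0.0903]
tcp_rot: [0.02, 0.707, -0.02, 0.707]
contact_force: [0.8, -0.2, -2.5]
opening: 0.74
```

Call:
arm_command(increments=[[[0.2, 0, 0, 0], [0.1, 0, 0, 0], [0, 0, 0, 0]]])

```text
time: 56.25
eef_pos: [0.5951, 0.0401, 0.0897]
tcp_rot: [0.02, 0.706, -0.02, 0.708]
contact_force: [-1.0, 0.7, 4.3]
opening: 0.742
```

Call:
arm_command(increments=[[[0, 0, 0, 0], [0, 0, 0, 0], [0, 0, 0, 0], [0, 0, 0, 0]]], grip=8.0)

```text
time: 56.75
eef_pos: [0.5935, 0.0402, 0.0873]
tcp_rot: [0.02, 0.707, -0.02, 0.707]
contact_force: [-0.0, 0.4, -1.0]
opening: 0.935
```

Call:
arm_command(increments=[[[-1, 0, 0, 0], [-2.5, 0, 0, 0], [-3.5, 0, 0, 0], [-3.5, 0, 0, 0], [-2.5, 0, 0, 0], [0, 0, 0, 0], [0, 0, 0, 0]]])

```text
time: 57.62
eef_pos: [0.593, 0.0402, 0.2165]
tcp_rot: [0.02, 0.707, -0.02, 0.706]
contact_force: [0.4, 0.2, -0.4]
opening: 0.932
```

```bash
python3 - <<'E'
from h import *
im,T,K,W=cups('w19.png',z=.11)
for n in ['scene','top']:
    optics.read_camera(n)
    for d in optics.place_of(n,'cup1'): print(n,np.round(d['at'],1),round(d['conf'],2),atz(*cam(n),d['at'],.0))
plan(0.409,0.251,.22,1.513)
E
```

```text
org [181.3 253.6] 0.85 z0 [0.6103 0.0384 0.    ] rim z [0.5794 0.0404 0.11  ]
box [157.2 250.2] 0.8 z0 [0.5821 0.0362 0.    ] rim z [0.5598 0.0389 0.11  ]
box [157.1 245.7] 0.54 z0 [0.5817 0.0312 0.    ] rim z [0.5595 0.0354 0.11  ]
box [160.9 187.4] 0.38 z0 [ 0.5822 -0.0347  0.    ] rim z [ 0.5599 -0.0103  0.11  ]
T [0.593  0.0402 0.2165] yaw 1.5139884174878047 tcp axis px at rim z (np.float64(197.48683595500472), np.float64(254.39012462626638)) z0 (np.float64(166.53757795661775), np.float64(254.29385181387258))
scene [203.8 351. ] 0.64 [0.3973 0.2502 0.    ]
scene [218.6 279. ] 0.45 [0.5207 0.0348 0.    ]
top [257.6 162.7] 0.59 [0.3999 0.2547 0.    ]
top [189.9 280. ] 0.31 [ 0.6079 -0.0961  0.    ]
top [137.  330.3] 0.28 [ 0.7777 -0.2545  0.    ]
from [0.5934 0.0402 0.2167] yaw 1.514 total cm [ -0.3  20.  -19.6] n>= 7
per row [-0.043  2.857 -2.801]
turn 0.001 rows 1 q6 -1.6168180430868107
```

View pics/w19.png

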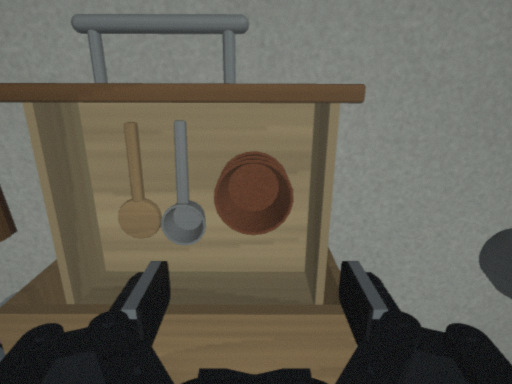

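Call:
arm_command(increments=[[[0, 2.86, -2.8, 0], [0, 2.86, -2.8, 0], [0, 2.86, -2.8, 0], [0, 2.86, -2.8, 0], [0, 2.86, -2.8, 0], [0, 2.86, -2.8, 0], [0, 2.86, -2.8, 0], [0, 0, 0, 0], [0, 0, 0, 0]]])

```text
time: 59.1
eef_pos: [0.4096, 0.251, 0.2176]
tcp_rot: [0.02, 0.707, -0.02, 0.707]
contact_force: [0.2, 0.4, 0.2]
opening: 0.933
```

```bash
python3 - <<'E'
from h import *
cups('w20.png')
E
```

```text
org [164.6 254.5] 0.71 z0 [0.408  0.2513 0.    ] rim z [0.3962 0.2519 0.052 ]
box [177.9 253.9] 0.96 z0 [0.4236 0.2497 0.    ] rim z [0.4094 0.2506 0.052 ]
T [0.4096 0.251  0.2176] yaw 1.5143992280470902 tcp axis px at rim z (np.float64(178.03004486306247), np.float64(254.38143028793962)) z0 (np.float64(165.95419685759796), np.float64(254.35101966323498))
```

View pics/w20.png

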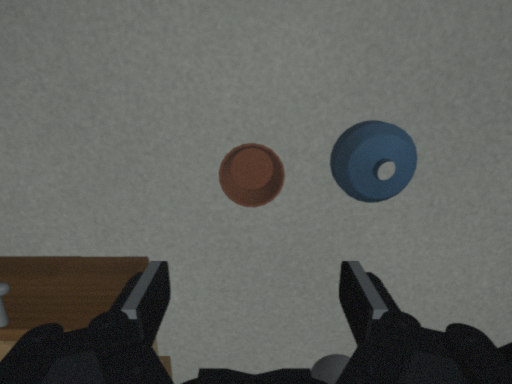

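Call:
arm_command(increments=[[[2.5, -0.22, -0.25, 0], [3, 0, 0, 0], [3, 0, 0, 0], [3, 0, 0, 0], [3, 0, 0, 0], [2.5, 0, 0, 0], [1.8, 0, 0, 0], [0, 0, 0, 0]]])

```text
time: 60.25
eef_pos: [0.406, 0.2481, 0.028]
tcp_rot: [0.02, 0.708, -0.021, 0.706]
contact_force: [0.8, -0.4, 0.4]
opening: 0.938
```

Call:
arm_command(increments=[[[0, 0, 0, 0], [0, 0, 0, 0], [0, 0, 0, 0], [0, 0, 0, 0], [0, 0, 0, 0]]], grip=5.8, grip_force=30)

```text
time: 60.88
eef_pos: [0.4081, 0.2493, 0.0308]
tcp_rot: [0.02, 0.706, -0.02, 0.708]
contact_force: [0.8, -2.3, 5.6]
opening: 0.743
```

Call:
arm_command(increments=[[[-1, 0, 0, 0], [-2.5, 0, 0, 0], [-3, 0, 0, 0], [-4, 0, 0, 0], [-4, 0, 0, 0], [-4, 0, 0, 0], [0, 0, 0, 0], [0, 0, 0, 0]]])

```text
time: 61.88
eef_pos: [0.4056, 0.249, 0.2131]
tcp_rot: [0.02, 0.708, -0.02, 0.706]
contact_force: [0.5, -1.1, -1.4]
opening: 0.746
```

```bash
python3 - <<'E'
from h import *
im,_=snap('wrist','w21.png')
plan(.593,.0397,.22,1.513)
E
```

```text
from [0.4053 0.2488 0.2124] yaw 1.5141 total cm [ -0.81 -19.81  19.92] n>= 7
per row [-0.115 -2.831  2.846]
turn 0.0011 rows 1 q6 -1.1775579318108558
```

View pics/w21.png

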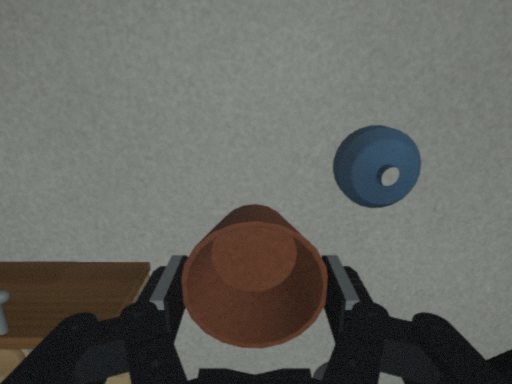

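Call:
arm_command(increments=[[[-0.12, -2.83, 2.85, 0], [-0.12, -2.83, 2.85, 0], [-0.12, -2.83, 2.85, 0], [-0.12, -2.83, 2.85, 0], [-0.12, -2.83, 2.85, 0], [-0.12, -2.83, 2.85, 0], [-0.12, -2.83, 2.85, 0], [0, 0, 0, 0], [0, 0, 0, 0]]])

```text
time: 63.05
eef_pos: [0.5934, 0.0403, 0.2207]
tcp_rot: [0.02, 0.708, -0.02, 0.705]
contact_force: [0.2, -1.2, -2.4]
opening: 0.745
```

Call:
arm_command(increments=[[[2.5, 0, 0, 0], [2.5, 0, 0, 0], [2, 0, 0, 0], [1.5, 0, 0, 0], [0, 0, 0, 0], [0, 0, 0, 0]]])

```text
time: 63.8
eef_pos: [0.5953, 0.04, 0.1389]
tcp_rot: [0.02, 0.706, -0.02, 0.707]
contact_force: [0.2, -1.0, -0.7]
opening: 0.745
```

Call:
arm_command(increments=[[[0.8, 0, 0, 0], [0.8, 0, 0, 0], [0.6, 0, 0, 0], [0.3, 0, 0, 0], [0, 0, 0, 0]]])

```text
time: 64.42
eef_pos: [0.5945, 0.04, 0.1125]
tcp_rot: [0.02, 0.707, -0.02, 0.707]
contact_force: [-0.7, -0.5, -0.5]
opening: 0.743
```

Call:
arm_command(increments=[[[0.3, 0, 0, 0], [0.2, 0, 0, 0], [0, 0, 0, 0], [0, 0, 0, 0]]])

```text
time: 64.92
eef_pos: [0.5953, 0.0399, 0.1089]
tcp_rot: [0.02, 0.706, -0.02, 0.707]
contact_force: [-0.9, -0.8, 4.1]
opening: 0.74
```

Call:
arm_command(increments=[[[0, 0, 0, 0], [0, 0, 0, 0], [0, 0, 0, 0], [0, 0, 0, 0]]], grip=8.0)

```text
time: 65.42
eef_pos: [0.5945, 0.0401, 0.1077]
tcp_rot: [0.02, 0.707, -0.02, 0.707]
contact_force: [0.4, 0.8, 0.1]
opening: 0.938
```

Call:
arm_command(increments=[[[-1, 0, 0, 0], [-2.5, 0, 0, 0], [-3.5, 0, 0, 0], [-3.5, 0, 0, 0], [-2, 0, 0, 0], [0, 0, 0, 0], [0, 0, 0, 0]]])

```text
time: 66.3
eef_pos: [0.5938, 0.0401, 0.2313]
tcp_rot: [0.02, 0.708, -0.02, 0.706]
contact_force: [-0.3, -0.8, -0.5]
opening: 0.933
```

```bash
python3 - <<'E'
from h import *
im,T,K,W=cups('w22.png',z=.13)
im,_=snap('scene'); cv2.imwrite('pics/sc22.png',cv2.resize(im[120:270,130:340],None,fx=3.5,fy=3.5,interpolation=cv2.INTER_CUBIC))
plan(0.40,0.0,.22)
E
```

```text
org [184.9 255.3] 0.95 z0 [0.6196 0.0398 0.    ] rim z [0.5816 0.0415 0.13  ]
org [ 28.7 168.4] 0.69 z0 [ 0.4465 -0.0404  0.    ] rim z [ 0.4688 -0.0108  0.13  ]
box [153.7 256.2] 0.64 z0 [0.5819 0.043  0.    ] rim z [0.557  0.0436 0.13  ]
box [161.9 251.7] 0.63 z0 [0.5912 0.0372 0.    ] rim z [0.5631 0.0398 0.13  ]
box [153.2 252.8] 0.63 z0 [0.581  0.0391 0.    ] rim z [0.5565 0.041  0.13  ]
box [201.8 255. ] 0.63 z0 [0.6411 0.0382 0.    ] rim z [0.5956 0.0404 0.13  ]
T [0.5938 0.0401 0.2313] yaw 1.5139891699188883 tcp axis px at rim z (np.float64(199.73180995356324), np.float64(254.39394177481105)) z0 (np.float64(163.90212624716887), np.float64(254.28084134480451))
from [0.5939 0.0401 0.2312] yaw 1.5139 total cm [  1.17  -5.1  -19.13] n>= 5
per row [ 0.235 -1.021 -3.826]
```

View pics/w22.png

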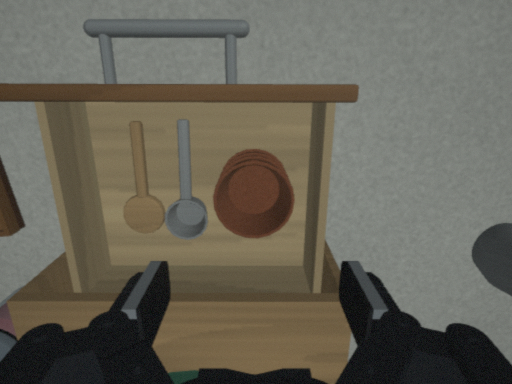

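View pics/sc22.png

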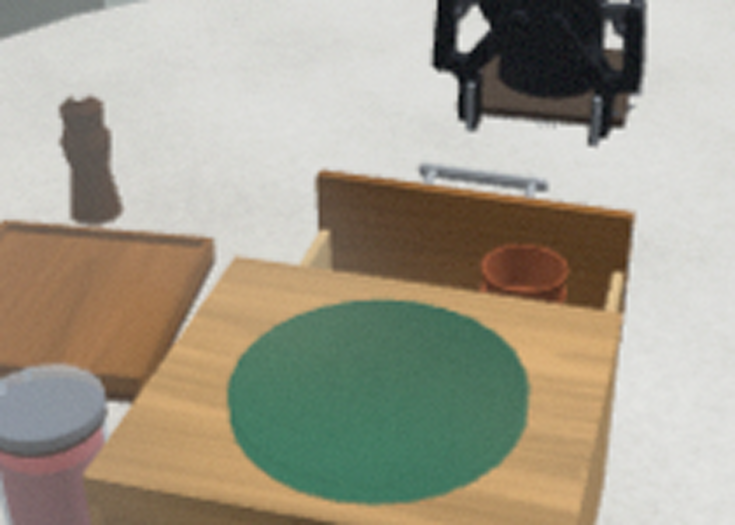

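Call:
arm_command(increments=[[[0, -1.5, -3.18, 0], [0, -1.5, -3.18, 0], [0, -1.5, -3.18, 0], [0, -1.5, -3.18, 0], [0, 0, 0, 0.157], [0, 0, 0, 0.157], [0, 0, 0, 0.157], [0, 0, 0, 0.157], [0, 0, 0, 0.157], [0, 0, 0, 0.157], [0, 0, 0, 0.157], [0, 0, 0, 0.157], [0, 0, 0, 0.157], [0, 0, 0, 0.158], [0, 0, 0, 0]]], grip=3.0)

```text
time: 68.38
eef_pos: [0.464, -0.0126, 0.2323]
tcp_rot: [-0.513, -0.486, 0.514, -0.486]
contact_force: [-1.1, 0.0, 0.1]
opening: 0.348
```

```bash
python3 - <<'E'
from h import *
im,T=snap('wrist','w23.png');K,W=cam('wrist',T); print(T[:3,3],yaw(T),optics.place_of('wrist','drawer_handle'),proj(K,W,[.463,-.0125,.132]))
E
```

```text
[ 0.464  -0.0126  0.2323] -0.05523582651269298 [{'at': [197.1, 260.3], 'conf': 0.7}] (np.float64(199.97159255748497), np.float64(252.8026289623218))
```

View pics/w23.png

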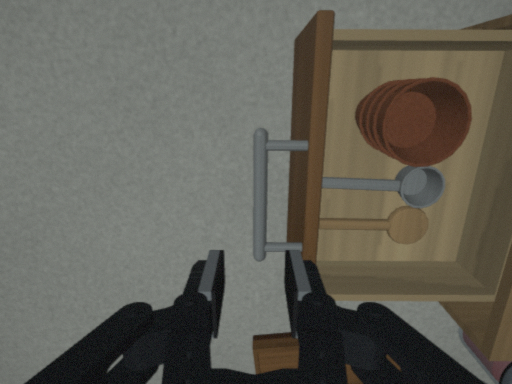

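Call:
arm_command(increments=[[[2.5, 0.35, 0, 0], [2.5, 0, 0, 0], [2.5, 0, 0, 0], [2.4, 0, 0, 0], [1.5, 0, 0, 0], [0, 0, 0, 0]]])

```text
time: 69.22
eef_pos: [0.4669, -0.0127, 0.1178]
tcp_rot: [-0.513, -0.487, 0.514, -0.485]
contact_force: [-0.1, 1.0, -0.1]
opening: 0.355
```

Call:
arm_command(increments=[[[0, 0, 0, 0], [0, 0, 0, 0], [0, 0, 0, 0], [0, 0, 0, 0], [0, 0, 0, 0]]], grip=0, grip_force=30)

```text
time: 69.85
eef_pos: [0.4685, -0.0131, 0.12]
tcp_rot: [0.514, 0.485, -0.514, 0.486]
contact_force: [-0.2, -1.2, 5.0]
opening: 0.116
```

Call:
arm_command(increments=[[[0, 0.1, 0, 0], [0, 0.3, 0, 0], [0, 0.5, 0, 0], [0, 0.7, 0, 0], [0, 0.8, 0, 0], [0, 0.8, 0, 0], [0, 0.8, 0, 0], [0, 0.8, 0, 0], [0, 0.8, 0, 0], [0, 0.8, 0, 0], [0, 0.8, 0, 0], [0, 0.8, 0, 0], [0, 0.8, 0, 0], [0, 0.8, 0, 0], [0, 0.8, 0, 0], [0, 0.8, 0, 0], [0, 0.6, 0, 0], [0, 0.4, 0, 0], [0, 0.2, 0, 0], [0, 0, 0, 0]]])

```text
time: 72.35
eef_pos: [0.5925, -0.0204, 0.12]
tcp_rot: [0.514, 0.485, -0.514, 0.486]
contact_force: [0.5, -0.4, 5.5]
opening: 0.114
```

```bash
python3 - <<'E'
from h import *
im,T=snap('wrist','w24.png')
E
```

```text
(no output)
```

View pics/w24.png

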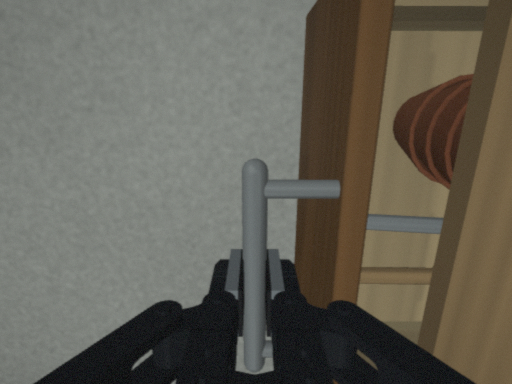

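Call:
arm_command(increments=[[[0, 0.2, 0, 0], [0, 0.4, 0, 0], [0, 0.6, 0, 0], [0, 0.6, 0, 0], [0, 0.6, 0, 0], [0, 0.5, 0, 0], [0, 0.4, 0, 0], [0, 0.3, 0, 0], [0, 0.2, 0, 0], [0, 0.2, 0, 0], [0, 0.1, 0, 0], [0, 0, 0, 0], [0, 0, 0, 0]]])

```text
time: 74.03
eef_pos: [0.6329, -0.0228, 0.1201]
tcp_rot: [-0.514, -0.485, 0.514, -0.486]
contact_force: [-0.4, -2.1, 5.7]
opening: 0.115
```

Call:
arm_command(increments=[[[0, 0.1, 0, 0], [0, 0.1, 0, 0], [0, 0, 0, 0]]])

```text
time: 74.4
eef_pos: [0.6329, -0.0228, 0.12]
tcp_rot: [-0.512, -0.487, 0.515, -0.485]
contact_force: [-6.3, -1.7, 10.0]
opening: 0.117
```

Call:
arm_command(increments=[[[0, 0.1, 0, 0], [0, 0.1, 0, 0], [0, 0, 0, 0]]])

```text
time: 74.78
eef_pos: [0.6329, -0.0228, 0.12]
tcp_rot: [-0.511, -0.488, 0.517, -0.483]
contact_force: [-13.8, -0.9, 13.6]
opening: 0.115
```

Call:
arm_command(increments=[[[0, 0, 0, 0], [0, -0.3, 0, 0], [0, 0, 0, 0], [0, 0, 0, 0]]], grip=2.8)

```text
time: 75.28
eef_pos: [0.6334, -0.0222, 0.1185]
tcp_rot: [-0.514, -0.486, 0.514, -0.485]
contact_force: [0.1, -0.0, 0.0]
opening: 0.33
```

Call:
arm_command(increments=[[[-1.5, 0, 0, 0], [-2.5, 0, 0, 0], [-3, 0, 0, 0], [-3, 0, 0, 0], [0, 0, 0, 0], [0, 0, 0, 0]]])

```text
time: 76.03
eef_pos: [0.6331, -0.0222, 0.2184]
tcp_rot: [-0.514, -0.486, 0.514, -0.485]
contact_force: [0.0, -0.4, -0.5]
opening: 0.329
```

```bash
python3 - <<'E'
from h import *
im,T=snap('wrist','w25.png');K,W=cam('wrist',T); print(T[:3,3],optics.place_of('wrist','drawer_handle'),proj(K,W,[.632,-.022,.132]),proj(K,W,[.628,-.022,.132]))
E
```

```text
[ 0.6331 -0.0222  0.2184] [{'at': [203.0, 252.5], 'conf': 0.94}] (np.float64(205.84015139647198), np.float64(252.4741049109895)) (np.float64(206.12873683968385), np.float64(247.16712285806966))
```

View pics/w25.png

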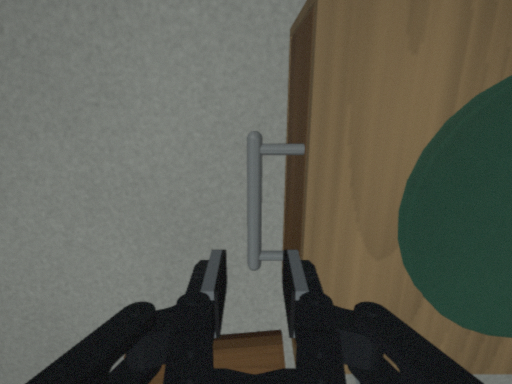

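Call:
arm_command(increments=[[[-3, -2, 0, 0], [-3, -3, 0, 0], [-3, -3, 0, 0], [0, -3, 0, 0], [0, 0, 0, 0], [0, 0, 0, 0]]])

```text
time: 76.88
eef_pos: [0.5238, -0.0161, 0.3078]
tcp_rot: [-0.514, -0.486, 0.514, -0.485]
contact_force: [-0.4, -0.5, 0.4]
opening: 0.327
```

```bash
python3 - <<'E'
from h import *
snap('scene','sc26.png');
for q in ['cup1','drawer_handle','sugar_bowl','jam_jar','milk_jug','pepper_mill']: print(q,[(d['at'],d['conf'],atz(*cam('scene'),d['at'],0)[:2]) for d in optics.place_of('scene',q)[:1]])
E
```

```text
cup1 []
drawer_handle [([200.3, 252.1], 0.57, array([ 0.4408, -0.062 ]))]
sugar_bowl [([208.4, 387.0], 0.78, array([0.4006, 0.3612]))]
jam_jar [([258.8, 146.5], 0.7, array([ 0.7591, -0.2776]))]
milk_jug [([282.5, 398.3], 0.73, array([0.7212, 0.3531]))]
pepper_mill [([176.8, 157.3], 0.66, array([ 0.3631, -0.4128]))]
```

View pics/sc26.png

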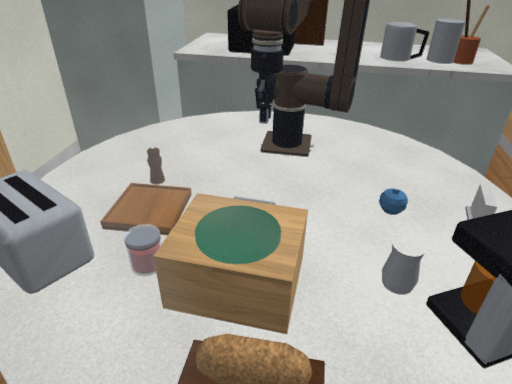

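The drawer is shut, the cups, scoop and spoon are gone from the table and tray, and the other things stand where they were.

```bash
python3 -c "
from h import *
print(ctrl.sign_off())"
```

```text
the job is handed in; nothing more can be done
None
```

The job is done and handed in at about 77 s. I opened the drawer, put in the spoon and the scoop, and stacked all four cups upright beside them. Then I pushed the drawer shut by its handle until it hit the stop.

**Last checks:**
- **Drawer:** The handle is back at its starting place (x about 0.633), and the push force rose with no further movement.
- **Cups, scoop and spoon:** No cup, scoop or spoon is left on the table or tray. The stack was still upright in the last look inside, with the drawer about 4 cm from shut.
- **Other things:** The sugar bowl, jam jar, milk jug and pepper mill were found again within about 2 cm of where they started, which is the scatter of the detections. The plates look unmoved in the picture; I did not measure them.

**What went wrong or disagreed:**
- **Spoon knocked:** It was knocked about 3.5 cm aside before I picked it up, so I measured it again.
- **Drawer wall touched:** I touched the drawer's side wall with about 7 N while placing the spoon, and corrected it.
- **Drawer slipped:** It had slid about 4 mm shut by itself before I closed it.
- **Spoon height:** One two-view measurement of the spoon's grip height read 53 mm, against an expected 28 mm. I used the tray height instead, and the grasp held.

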